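Stack and check the template rack

TASK

Swing the gauge aside, lay every leaf-shaped steel template that is on the bench flat on the plywood deck of the base frame, then stack every loose frame on top so that all its corner posts are fully home in the sockets of the frame below (with two, one on the other). Then swing the gauge in to its stop over the stack and lower its foot until it rests on the end rail of the top frame, keep it there about a second, let it rise again and swing it back clear of the stack. Do not disturb the try square, the can or the roll of tape.

Things in the scene. Friction and masses are not known exactly. Their poses are not given: they have to be found in the camera images.
- base_frame: fixed base frame, 220 x 150 mm, dark steel with a plywood deck. Origin: centre of its footprint on the bench; x along its 220 mm side, towards the gauge column; y along the 150 mm side, z up. Sockets at x = +-97, y = +-62 mm: square, 18 mm inside, 26 mm outside, floor at z = 20 mm, rim at z = 38 mm.
- base_deck (a point): middle of the base frame's plywood deck, on its upper face, 18 mm above the bench: 186 x 128 mm between rails that rise 8 mm above it, the sockets standing in its corners
- gauge_column (a point): axis of the gauge column, 195 mm from the base frame's origin along its x, at the height of the underside of the swing arm, 182 mm above the bench; the arm is 24 mm tall and reaches 95 mm from the axis to the rod
- frame_1: loose stacking frame, 220 x 150 mm, 97 mm tall, 0.6 kg, standing on four corner posts (two alike; may be absent). Origin: centre of the footprint at the post tips; x along the 220 mm side, z up; it fits either way round. Posts: round, 14 mm, at x = +-97, y = +-62 mm, with half-round tips. Fully home its origin is 20 mm above the base frame's, or 60 mm above that of the frame it stands on.
- frame_2: loose stacking frame, 220 x 150 mm, 97 mm tall, 0.6 kg, standing on four corner posts (two alike; may be absent). Origin: centre of the footprint at the post tips; x along the 220 mm side, z up; it fits either way round. Posts: round, 14 mm, at x = +-97, y = +-62 mm, with half-round tips. Fully home its origin is 20 mm above the base frame's, or 60 mm above that of the frame it stands on.
- frame_1_deck (a point): middle of frame_1's plywood deck, on its upper face, 58 mm above the post tips (underside at 50 mm). Rails round it reach 66 mm above the post tips; the end rails lie at x = +-93 to 109 mm between the sockets. Above each post a square socket, 18 mm inside, 26 mm outside, floor at 60 mm, rim at 78 mm above the post tips.
- frame_2_deck (a point): middle of frame_2's plywood deck, on its upper face, 58 mm above the post tips (underside at 50 mm). Rails round it reach 66 mm above the post tips; the end rails lie at x = +-93 to 109 mm between the sockets. Above each post a square socket, 18 mm inside, 26 mm outside, floor at 60 mm, rim at 78 mm above the post tips.
- frame_1_handle (a point): centre of frame_1's handle bar: 94 mm long along the frame's x, 12 x 12 mm in section, centre 92 mm above the post tips and 34 mm above the deck, at the middle of the frame; carried by a 10 mm thick upright at each end (37 to 47 mm from the middle)
- frame_2_handle (a point): the same for frame_2
- leaf_1: flat leaf-shaped steel template (pointed at both ends), 110 mm long, 30 mm wide in the middle, 10 mm thick, 0.12 kg (one of up to three alike; may be absent). Origin: centre of its underside; x along its length, z up.
- leaf_2: flat leaf-shaped steel template (pointed at both ends), 110 mm long, 30 mm wide in the middle, 10 mm thick, 0.12 kg (one of up to three alike; may be absent). Origin: centre of its underside; x along its length, z up.
- leaf_3: flat leaf-shaped steel template (pointed at both ends), 110 mm long, 30 mm wide in the middle, 10 mm thick, 0.12 kg (one of up to three alike; may be absent). Origin: centre of its underside; x along its length, z up.
- gauge_swing (a joint): swing of the gauge arm about its column, rad: 0 is the stop where the arm points along the base frame's -x with the foot over the end rail (x = 100, y = 0 mm of the base frame); grows as it swings to the base frame's +y, up to 1.6. Starts at 0 to 0.4; stays where left (light friction). The foot is clear of a stack above 0.7.
- gauge_slide (a joint): travel of the gauge's foot, m: 0 is fully up, grows downward to 0.10. A return spring lifts it when let go; lowering takes about 1.5 N at the top, 4 N at the bottom. Reads about 0.084 with the foot on the end rail of one stacked frame, 0.024 on that of a second.
- gauge_foot: round foot of the gauge, 20 mm across; origin at the centre of its underside, 170 mm above the bench when fully up
- gauge_knob (a point): centre of the round black knob at the top of the gauge's rod, straight above the foot: 30 mm across, 28 mm tall, centre 315 mm above the bench when the foot is fully up; it rides down with the foot; to be pinched or pressed from above. It lies 95 mm from the column axis.
- try_square: bystander: metal try square lying flat, stock 100 x 24 x 16 mm along x centred on the origin, blade 150 mm towards +y at x = 39 mm; leave alone
- glue_can: bystander: upright can, 64 mm across, 100 mm tall, origin at the centre of its base; leave alone
- tape_roll: bystander: roll of tape lying flat, 90 mm across, 24 mm tall, origin at the centre of its underside; leave alone
There are look-alikes about, which are no part of the job. Leave any purple look-alike of the leaf_2 alone.

How it is judged (in metres and radians):
On the way, in this order (a step that is already met when the one before it is completed fails the run):
1. every template lies flat on the base frame's deck (x of leaf_1 in the frame of base_frame between -0.095 and 0.095 m and y of leaf_1 in the frame of base_frame between -0.065 and 0.065 m and z of leaf_1 in the frame of base_frame between 0.011 and 0.039 m and angle between each of leaf_1, leaf_2, leaf_3's own z axis and vertical below 0.25 rad and x of leaf_2 in the frame of base_frame between -0.095 and 0.095 m and y of leaf_2 in the frame of base_frame between -0.065 and 0.065 m and z of leaf_2 in the frame of base_frame between 0.011 and 0.039 m and x of leaf_3 in the frame of base_frame between -0.095 and 0.095 m and y of leaf_3 in the frame of base_frame between -0.065 and 0.065 m and z of leaf_3 in the frame of base_frame between 0.011 and 0.039 m), for 0.2 s.
2. every loose frame is socketed in the stack (horizontal distance between each of frame_1, frame_2 and base_frame below 0.008 m and angle between the x axis of each of frame_1, frame_2 and the x axis of base_frame, either way round below 0.06 rad and angle between each of frame_1, frame_2's own z axis and vertical below 0.04 rad and (z of frame_1 in the frame of base_frame between 0.015 and 0.025 m or z of frame_1 in the frame of base_frame between 0.075 and 0.085 m) and (z of frame_2 in the frame of base_frame between 0.015 and 0.025 m or z of frame_2 in the frame of base_frame between 0.075 and 0.085 m)), for 0.2 s.
3. the gauge foot rests on the end rail of the top frame (contact force between gauge_foot and anything else above 0.8 N and value of joint gauge_swing below 0.2 rad and (value of joint gauge_slide between 0.079 and 0.089 m or value of joint gauge_slide between 0.019 and 0.029 m)), for 0.4 s.
At the end, for the whole second after the job is handed in: Templates flat on the base deck (centre within 95 x 65 mm of its middle); frames seated in the stack (centre within 8 mm, turned under 0.06 rad, tilted under 0.04 rad, height within 5 mm of home); gauge foot up (travel under 8 mm), arm out beyond 0.7 rad; frames at rest (all of step 1 and all of step 2 and linear speed of each of frame_1, frame_2 below 0.03 m/s and value of joint gauge_slide below 0.008 m and value of joint gauge_swing above 0.7 rad and contact force between gauge_foot and anything else below 0.2 N); the robot touches nothing.
It fails at once if the try square was disturbed (moved more than 30 mm) (distance of try_square from where it was at the start of the episode above 0.03 m).
It fails at once if the can was disturbed (moved more than 30 mm) (distance of glue_can from where it was at the start of the episode above 0.03 m).
It fails at once if the roll of tape was disturbed (moved more than 30 mm) (distance of tape_roll from where it was at the start of the episode above 0.03 m).
Of frame_1, frame_2 only 1 to 2 are there at a start; the rules pass over those that are not, and their reading is None.
Of leaf_1, leaf_2, leaf_3 only 2 to 3 are there at a start; the rules pass over those that are not, and their reading is None.
At some moment in a run one of leaf_1, leaf_2, leaf_3 may be knocked a few centimetres aside while the robot is not near it.
It also fails if it takes over 208 s, if anything falls off the work surface, if the arm or the gripper's body presses on something with over 40 N, if the wrist force passes 120 N, or if a joint passes its speed limit or range.

ROBOT

A 6-joint arm with a two-finger parallel gripper is mounted at the origin on the work surface. World frame = base frame: x ahead of the robot, y to its left, z up, the work surface at z = 0. Lengths are in mm, angles in rad, forces in N, time in s.
With the tool pointing down it reaches from about 400 to 925 mm from the base axis. Payload 12.5 kg.
Tool frame: the origin (TCP) lies at the very end of the fingers, on their centre line; the grasp point (between the pads) lies 19 mm behind it; z points along the fingers, y is the line along which they close (so a half turn about z gives the same grasp; the last joint's range is limited). The gripper opens to 95 mm and grips with 3 to 60 N. Pads are 20 mm wide; open, the fingers measure 119 mm over their backs; the gripper's body (75 mm by 180 mm) begins 59 mm behind the grasp point.
Start: joints at [1.04, 0.491, 1.559, -0, 1.092, -0.106], TCP at [257.573, 569.476, 214.661] pointing down, gripper open.
Joint ranges: [-3.1, 3.1], [-0.84, 2.19], [0.05, 2.79], [-1.13, 4.28], [0.06, 2.93], [-2.69, 2.69]. Speed limits (rad/s): [2.22, 2.22, 2.79, 3.14, 3.14, 3.14].

INTERFACE

Orientations are given as [roll, pitch, yaw] about the fixed x, y, z axes, in that order (R = Rz(yaw) Ry(pitch) Rx(roll)).
In Python, from station import env gives the robot as it stands. The module is installed in compiled form; this text tells all that it offers.
- The arm moves only by the shell command python3 -m creep 'ROWS' [OPENING] [FORCE]. ROWS is JSON, a list of rows, each an object of numbers: "x", "y", "z": the shift along the tool's x, y, z in cm; "yaw": the turn about the tool's z in rad. In form: [{"x": .., "y": .., "z": .., "yaw": ..}, ...]. A call has 1 to 8 rows; each row shifts and turns the commanded pose from where the row before left it, along the tool's axes as they then stand; what a row does not reach is not made up. A row lasts 1/10 s, in which the tool goes at most 50 mm and 8.59 degrees, less where a joint would pass 70% of its speed; a pose out of reach is approached as far as the arm can. A call with a gripper value outside its range is refused whole. OPENING is the closure, from 0 (fully open) to 1 (shut), set as the call begins (- or left out, the last holds). The fingers move at their own pace and stop on an object; FORCE is the grip in N (left out, the last holds). Time passes only in rows, so rows that do not move let the fingers close. It gives the time, the measured TCP pose, the force, the opening and the grip force at its end, in the units of the state.
- env.get_state(): the state, without advancing time (a new reading comes with each control period).
- env.capture(name): name is "scene" or "top"; returns a dict with "frame" (420x560x3 uint8, blue, green, red), "vertical_fov" (degrees; the focal length in pixels is half the picture's height over the tangent of half this angle, whatever the lens; pixels are square), "cx", "cy" (the principal point, pixels), "dist" ([k1, k2, p1, p2, k3] as OpenCV has them; the pictures are not rectified), "camera_from_world" (4x4, takes a point from world to camera coordinates). Camera axes: x right, y down, z forward; pixel columns grow to the right and rows downward; lengths in mm; the calibration is good to about 2 mm. A picture is of the moment at which its call begins. There is no depth.
- env.hand_in(): hands the job in; it is judged then, once.
The state is a dict: "t": time; "joint_positions": joint angles; "dq": joint speeds; "joint_torque": joint torques, N m; "tcp_pos": TCP position; "ee_rot": TCP orientation; "ft_force": force on the tool from outside, world axes, zero at the start; "wrist_torque": the same for the moment, N m; "width": finger opening in mm; "gripper_force": force on a finger pad.
Only numpy, scipy, OpenCV 4.12 (cv2) and the standard library are available. Lean on these libraries where they do the work, as an engineer would, in place of code of your own. Each camera call takes 0.05 s, during which the arm holds its last target. There are 200 camera calls.

## Working session

There is one attempt and no reset: what is moved stays moved. The work goes in short steps, Python scripts to look and compute and a shell command to move; the robot and the scene stay as the last step left them, time stands still between calls to the robot, and variables do not carry over. Pictures are saved under pics/ and viewed, at most 14 in all, crops included, and the job is handed in when it is done.

```bash
mkdir -p pics
cat > h.py <<'E'
import numpy as np, cv2
from station import env
def snap(n,f):
    c=env.capture(n); cv2.imwrite('pics/'+f+'.png',c['frame']); np.save('pics/'+f+'.npy',c,allow_pickle=True); return c
def load(f): return np.load('pics/'+f+'.npy',allow_pickle=True).item()
def K(c):
    h=c['frame'].shape[0]; f=h/2/np.tan(np.radians(c['vertical_fov'])/2)
    return np.array([[f,0,c['cx']],[0,f,c['cy']],[0,0,1.]])
def ray(c,px):
    u=cv2.undistortPoints(np.array(px,float).reshape(-1,1,2),K(c),np.array(c['dist'],float)).reshape(-1,2)
    T=np.array(c['camera_from_world']); R=T[:3,:3]
    d=np.c_[u,np.ones(len(u))]@R; return -R.T@T[:3,3],d
def atz(c,px,z):
    o,d=ray(c,px); return o+d*((z-o[2])/d[:,2])[:,None]
def proj(c,P):
    T=np.array(c['camera_from_world'],float)
    return cv2.projectPoints(np.array(P,float).reshape(-1,3),cv2.Rodrigues(T[:3,:3])[0],T[:3,3],K(c),np.array(c['dist'],float))[0].reshape(-1,2)
def tri(c1,p1,c2,p2):
    o1,d1=ray(c1,[p1]);o2,d2=ray(c2,[p2]);d1=d1[0];d2=d2[0]
    s=np.linalg.lstsq(np.c_[d1,-d2],o2-o1,rcond=None)[0]
    a=o1+s[0]*d1;b=o2+s[1]*d2
    return (a+b)/2,np.linalg.norm(a-b)
E
python3 - <<'E'
from h import *
a=snap('scene','s0');b=snap('top','t0')
for c in(a,b): print(c['vertical_fov'],c['cx'],c['cy'],c['dist'],np.round(c['camera_from_world'],3).tolist())
s=env.get_state(); print(s)
for n in('s0','t0'):
    cv2.imwrite(f'pics/{n}b.png',cv2.resize(cv2.imread(f'pics/{n}.png'),(800,600),interpolation=cv2.INTER_CUBIC))
E
```

```text
50.256851762087436 279.2280593926136 209.15351957146697 [-0.10144403  0.          0.          0.          0.        ] [[0.73, 0.683, -0.02, -373.522], [0.433, -0.486, -0.759, -128.265], [-0.528, 0.545, -0.651, 1741.167], [0.0, 0.0, 0.0, 1.0]]
50.30977439180763 282.57237131663146 205.65666333353064 [-0.00813481  0.          0.          0.          0.        ] [[-0.125, -0.992, -0.004, -8.261], [-0.972, 0.123, -0.201, 604.082], [0.2, -0.021, -0.98, 1194.84], [0.0, 0.0, 0.0, 1.0]]
{'t': 0.1, 'joint_positions': array([ 1.04040325e+00,  4.91489136e-01,  1.55935572e+00, -2.70091796e-06,
        1.09170940e+00, -1.05616212e-01]), 'dq': array([ 0.00128097, -0.00235903, -0.00217269,  0.00313134,  0.00019417,
       -0.00134729]), 'joint_torque': array([ 2.60556000e-03, -6.13626838e+01, -2.58595562e+01,  6.93824817e-02,
        4.70655458e-02, -1.23915538e-05]), 'tcp_pos': array([257.46016421, 569.28702118, 214.13778073]), 'ee_rot': array([-3.14063616e+00, -9.89892469e-05,  2.71681699e+00]), 'ft_force': array([-0.1908693 , -0.04018028, -0.53556984]), 'wrist_torque': array([-0.00994603, -0.02189283,  0.00943633]), 'gripper_force': 0.0, 'width': 95.02672003571683}
```

View pics/s0b.png

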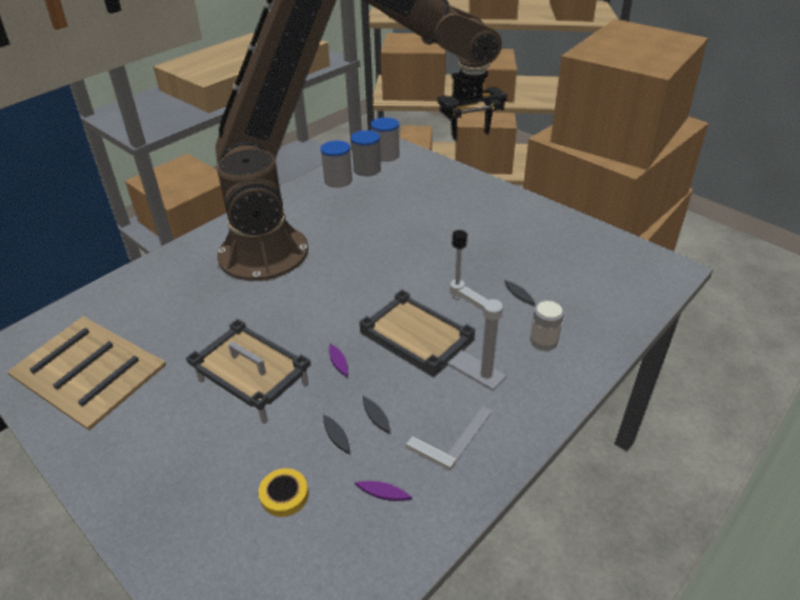

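View pics/t0b.png

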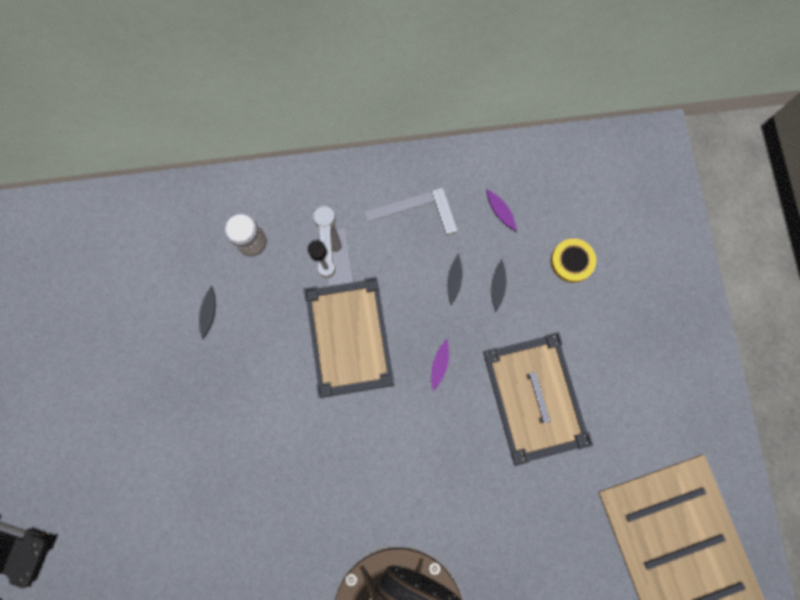

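The scene holds one loose frame (scene picture about 248,362; top 538,398). There are three grey leaves, at top (207,312), (455,279) and (499,285), and two purple look-alikes, at top (440,364) and (502,210). The dark grey ones are the steel templates; the purple ones must be left alone. The base frame is at top (349,337), with the gauge beyond it. I'll confirm in enlarged crops.

Run:
```python
from h import *
for n,(x0,x1,y0,y1),k in(('t0',(130,430,125,330),2.6),('s0',(125,415,150,350),2.7)):
    im=cv2.imread(f'pics/{n}.png')[y0:y1,x0:x1]
    im=cv2.resize(im,None,fx=k,fy=k,interpolation=cv2.INTER_CUBIC)
    for u in range(x0,x1,50): cv2.putText(im,str(u),(int((u-x0)*k),10),0,.35,(0,255,255),1);cv2.line(im,(int((u-x0)*k),0),(int((u-x0)*k),600),(0,255,255) ,1) if 0 else cv2.line(im,(int((u-x0)*k),12),(int((u-x0)*k),20),(0,255,255),1)
    print(im.shape); cv2.imwrite(f'pics/{n}c.png',im)
```

```text
(533, 780, 3)
(540, 783, 3)
```

View pics/t0c.png

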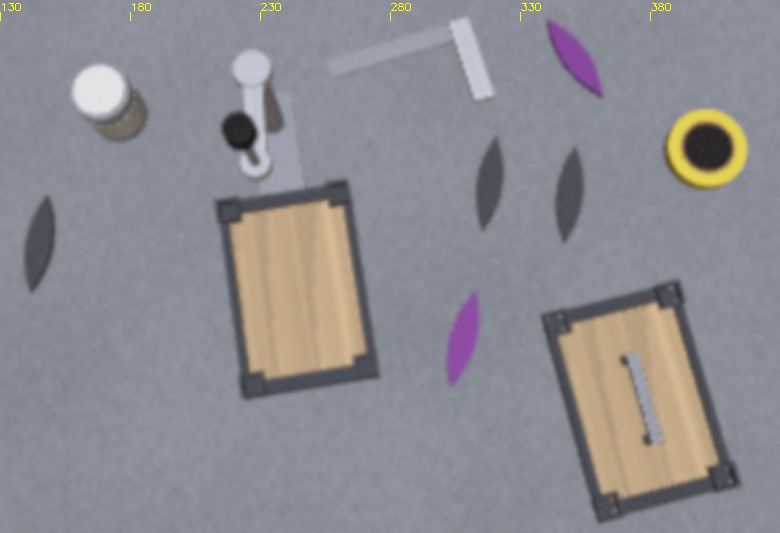

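View pics/s0c.png

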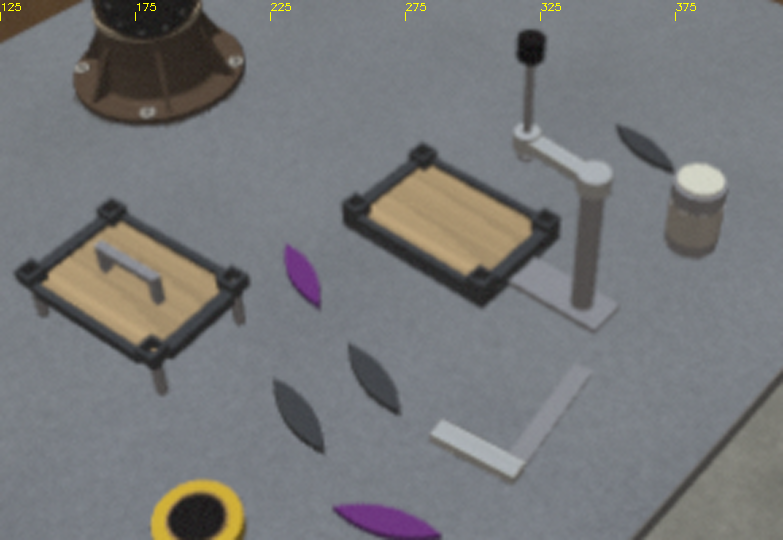

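The crops confirm that A, B and C are plain dark grey steel and the other two leaves are purple. Now I'll triangulate.

Run:
```python
from h import *
from scipy.optimize import least_squares
t=load('t0');s=load('s0')
tp=lambda p:np.array(p,float)/2.6+[130,125]
sp=lambda p:np.array(p,float)/2.7+[125,150]
def fit(T,S,L,z0):
    L=np.array(L,float)
    def w(q): 
        c,n=np.cos(q[3]),np.sin(q[3]); return np.c_[L[:,0]*c-L[:,1]*n+q[0],L[:,0]*n+L[:,1]*c+q[1],L[:,2]+q[2]]
    f=lambda q:np.r_[(proj(t,w(q))-tp(T)).ravel(),(proj(s,w(q))-sp(S)).ravel()]
    g=atz(t,tp(T),z0).mean(0)
    best=min((least_squares(f,[g[0],g[1],z0,a],x_scale=[10,10,10,.1]) for a in(-.7,0,.7)),key=lambda r:r.cost)
    return np.round(best.x,3),np.round(np.abs(best.fun).max(),2)
sk=[(97,62,38),(97,-62,38),(-97,62,38),(-97,-62,38)]
print('base',fit([(229,210),(338,192),(252,384),(367,364)],[(547,219),(481,275),(423,154),(356,207)],sk,0))
sk2=[(a,b,78) for a,b,_ in sk]
print('frame',fit([(557,322),(669,293),(607,505),(723,475)],[(232,280),(152,350),(112,210),(31,272)],sk2,0))
tip=[(55,0,10),(-55,0,10)]
A=([(48,196),(32,292)],[(672,170),(618,126)]);B=([(497,137),(484,230)],[(400,413),(349,344)]);C=([(576,147),(565,242)],[(324,452),(274,380)])
for T,S in(A,B,C):
    print('leaf',fit(T,S,tip,0)); print(np.round(atz(t,tp(T),10),1).tolist(),np.round(atz(s,sp(S),10),1).tolist())
for n,a,b in(('knob',(239,131),(531,47)),('col',(251,67),(594,175)),('h1',(631,357),(157,280)),('h2',(653,440),(102,246))):
    print(n,tri(t,tp(a),s,sp(b)))
print('can,tape,sq',atz(t,tp([(100,92)]),100),atz(t,tp([(708,147)]),24),atz(t,tp([(484,98),(332,67)]),10))
print('purple',atz(t,tp([(477,292),(451,385)]),10))
```

```text
base (array([ 5.34204e+02,  3.56440e+01, -8.21900e+00,  4.50000e-02]), np.float64(1.03))
frame (array([ 3.67605e+02, -3.08635e+02, -9.72700e+00,  1.18000e-01]), np.float64(0.23))
leaf (array([ 6.22500e+02,  3.19272e+02, -7.35600e+00, -2.37000e-01]), np.float64(0.58))
[[673.9, 304.2, 10.0], [567.0, 329.0, 10.0]] [[679.6, 299.3, 10.0], [575.3, 326.0, 10.0]]
leaf (array([ 6.28189e+02, -1.93712e+02, -6.77700e+00, -2.75000e-01]), np.float64(0.54))
[[678.3, -208.8, 10.0], [573.4, -179.1, 10.0]] [[686.4, -211.7, 10.0], [579.5, -181.1, 10.0]]
leaf (array([ 6.04146e+02, -2.82338e+02, -7.88700e+00, -2.61000e-01]), np.float64(0.52))
[[655.4, -296.3, 10.0], [548.5, -267.0, 10.0]] [[663.4, -299.5, 10.0], [555.9, -271.2, 10.0]]
knob (array([633.93348666,  49.4309829 , 312.57329655]), np.float64(0.1733028992679711))
col (array([729.83545068,  43.03973921, 199.5392369 ]), np.float64(1.5531792583734285))
h1 (array([ 409.78326174, -302.44016457,   86.64361791]), np.float64(2.645220668583762))
h2 (array([ 323.36749336, -311.62034482,   87.8664752 ]), np.float64(0.10689623997986616))
can,tape,sq [[757.88287595 216.10633399 100.        ]] [[ 633.39540868 -440.95965111   24.        ]] [[ 726.04275246 -200.58905761   10.        ]
 [ 785.06799577  -31.7082398    10.        ]]
purple [[ 505.14515871 -161.60463182   10.        ]
 [ 407.508766   -119.32297642   10.        ]]
```

```bash
cat > d.py <<'E'
# d.py x y z yaw: print tool-frame shift (cm) to target after turning to yaw
import sys,numpy as np
from station import env
def go(x,y,z,yaw):
    s=env.get_state();p=s['tcp_pos'];w=s['ee_rot'][2]
    dy=-(yaw-w);dy=(dy+np.pi)%(2*np.pi)-np.pi
    d=np.array([x,y])-p[:2];c,n=np.cos(yaw),np.sin(yaw)
    print('yaw %.3f  then x %.2f y %.2f z %.2f'%(dy,(d@[c,n])/10,(d@[n,-c])/10,(p[2]-z)/10),' now',p.round(1),round(w,3),s['joint_positions'].round(2),'F',s['ft_force'].round(1),s['width'].round(1),'t',s['t'])
if __name__=='__main__': go(*map(float,sys.argv[1:]))
E
python3 -m creep '[{"z":-4},{"z":-4},{"z":-4},{"z":-4},{"yaw":-0.12},{"yaw":-0.12},{"yaw":-0.12},{"z":0}]' 0
python3 -m creep '[{"x":-3,"y":-3.6},{"x":-3,"y":-3.6},{"x":-3,"y":-3.6},{"x":-3,"y":-3.6},{"x":-3,"y":-3.6},{"x":-3,"y":-3.6},{"x":-3,"y":-3.6},{"x":-3,"y":-3.6}]'
python3 -m creep '[{"x":-3,"y":-3.6},{"x":-3,"y":-3.6},{"x":-3,"y":-3.6},{"x":-3,"y":-3.6},{"z":0},{"z":0}]'
python3 d.py 634 49 380 3.076
python3 - <<'E'
from h import *
for n,f in(('top','t1'),('scene','s1')):
    c=snap(n,f); p=env.get_state()['tcp_pos']; print(proj(c,[p]))
    u,v=proj(c,[p])[0].astype(int); print(u,v)
    cv2.imwrite(f'pics/{f}c.png',cv2.resize(c['frame'][v-40:v+40,u-50:u+50],None,fx=4,fy=4,interpolation=cv2.INTER_CUBIC))
cv2.imwrite('pics/ts1.png',np.hstack([cv2.imread('pics/t1c.png'),cv2.imread('pics/s1c.png')]))
E
```

```text
[[ 19.06264728 371.20346162]]
19 371validation failed for argument at $[0]...
validation failed for argument at $[0]...
validation failed for argument at $[0]...
Traceback (most recent call last):
  File "d.py", line 9, in <module>
    if __name__=='__main__': go(*map(float,sys.argv[1:]))
                             ~~^^^^^^^^^^^^^^^^^^^^^^^^^^
  File "d.py", line 8, in go
    print('yaw %.3f  then x %.2f y %.2f z %.2f'%(dy,(d@[c,n])/10,(d@[n,-c])/10,(p[2]-z)/10),' now',p.round(1),round(w,3),s['joint_positions'].round(2),'F',s['ft_force'].round(1),s['width'].round(1),'t',s['t'])
                                                                                                                                                                                  ^^^^^^^^^^^^^^^^
AttributeError: 'float' object has no attribute 'round'
Traceback (most recent call last):
cv2.error: OpenCV(4.12.0) /io/opencv/modules/imgproc/src/resize.cpp:4208: error: (-215:Assertion failed) !ssize.empty() in function 'resize'
```

Every row seems to need all four keys.

```bash
sed -i "s/s\['width'\].round(1)/round(s['width'],1)/" d.py
cat > cal.py <<'E'
from h import *
import sys
k=sys.argv[1]
for n,f in(('top','t'+k),('scene','s'+k)):
    c=snap(n,f); p=env.get_state()['tcp_pos']; print(proj(c,[p]))
    u,v=proj(c,[p])[0].astype(int); u=max(u,50);v=max(v,40);print('origin',u-50,v-40)
    cv2.imwrite(f'pics/{f}c.png',cv2.resize(c['frame'][v-40:v+40,u-50:u+50],(400,320),interpolation=cv2.INTER_CUBIC))
cv2.imwrite(f'pics/ts{k}.png',np.hstack([cv2.imread(f'pics/t{k}c.png'),cv2.imread(f'pics/s{k}c.png')]))
E
python3 -m creep '[{"x":0,"y":0,"z":-4,"yaw":0},{"x":0,"y":0,"z":-4,"yaw":0},{"x":0,"y":0,"z":-4,"yaw":0},{"x":0,"y":0,"z":-4,"yaw":0},{"x":0,"y":0,"z":0,"yaw":-0.12},{"x":0,"y":0,"z":0,"yaw":-0.12},{"x":0,"y":0,"z":0,"yaw":-0.12},{"x":0,"y":0,"z":0,"yaw":0}]' 0 &&
python3 -m creep '[{"x":-3,"y":-3.6,"z":0,"yaw":0},{"x":-3,"y":-3.6,"z":0,"yaw":0},{"x":-3,"y":-3.6,"z":0,"yaw":0},{"x":-3,"y":-3.6,"z":0,"yaw":0},{"x":-3,"y":-3.6,"z":0,"yaw":0},{"x":-3,"y":-3.6,"z":0,"yaw":0},{"x":-3,"y":-3.6,"z":0,"yaw":0},{"x":-3,"y":-3.6,"z":0,"yaw":0}]' &&
python3 -m creep '[{"x":-3,"y":-3.6,"z":0,"yaw":0},{"x":-3,"y":-3.6,"z":0,"yaw":0},{"x":-3,"y":-3.6,"z":0,"yaw":0},{"x":-3,"y":-3.6,"z":0,"yaw":0},{"x":0,"y":0,"z":0,"yaw":0},{"x":0,"y":0,"z":0,"yaw":0}]' &&
python3 d.py 634 49 380 3.076 && python3 cal.py 1
```

```text
t: 0.95
tcp_pos: [257.5, 569.4, 374.4]
ee_rot: [-3.141, -0.0, 3.078]
ft_force: [-0.3, 0.2, -0.4]
width: 95.1
gripper_force: 0.0
t: 1.75
tcp_pos: [479.2, 264.8, 374.7]
ee_rot: [3.141, 0.0, 3.073]
ft_force: [1.1, 1.2, 0.5]
width: 95.3
gripper_force: 0.0
t: 2.35
tcp_pos: [589.1, 114.3, 374.0]
ee_rot: [3.141, -0.001, 3.072]
ft_force: [-0.1, 0.7, 0.8]
width: 94.6
gripper_force: 0.0
yaw -0.004  then x -4.91 y -6.22 z -0.60  now [589.1 114.3 374. ] 3.072 [ 0.08  0.34  1.38  0.    1.42 -1.42] F [-0.1  0.7  0.8] 94.6 t 2.35
[[188.95904797 191.91771997]]
origin 138 151
[[324.70845573 132.8128038 ]]
origin 274 92
```

View pics/ts1.png

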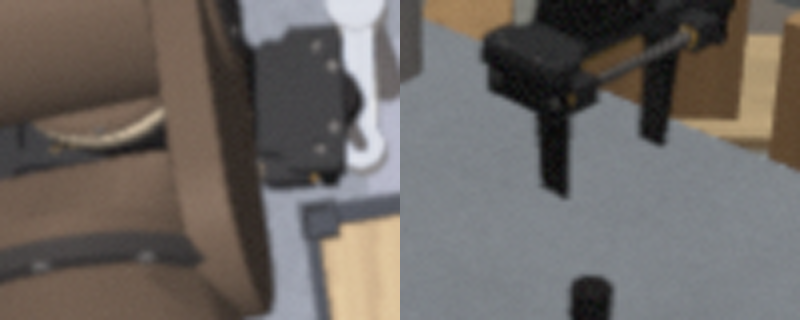

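Scene: finger tips at native (312.5,140.5) and (337.3,127.5), so their midpoint sits 1.2 px below the predicted TCP. I'll correct the scene calibration by that and refit.

```bash
cat > fit.py <<'E'
from h import *
from scipy.optimize import least_squares
t=load('t0');s=load('s0')
tp=lambda p:np.array(p,float)/2.6+[130,125]
sp=lambda p:np.array(p,float)/2.7+[125,150-1.2]
def fit(T,S,L,z0,fz=None):
    L=np.array(L,float)
    def w(q): 
        c,n=np.cos(q[3]),np.sin(q[3]); return np.c_[L[:,0]*c-L[:,1]*n+q[0],L[:,0]*n+L[:,1]*c+q[1],L[:,2]+(q[2] if fz is None else fz)]
    f=lambda q:np.r_[(proj(t,w(q))-tp(T)).ravel(),(proj(s,w(q))-sp(S)).ravel()]
    g=atz(t,tp(T),z0).mean(0)
    best=min((least_squares(f,[g[0],g[1],z0,a],x_scale=[10,10,10,.1]) for a in(-.7,0,.7)),key=lambda r:r.cost)
    return best.x.round(3).tolist(),np.round(np.abs(best.fun).max(),2)
if __name__=='__main__':
  sk=[(97,62,38),(97,-62,38),(-97,62,38),(-97,-62,38)]
  tip=[(55,0,10),(-55,0,10)]
  sk2=[(a,b,78) for a,b,_ in sk]
  A=([(48,196),(32,292)],[(672,170),(618,126)],tip,0);B=([(497,137),(484,230)],[(400,413),(349,344)],tip,0);C=([(576,147),(565,242)],[(324,452),(274,380)],tip,0)
  for fz in(None,0):
    print('base',fit([(229,210),(338,192),(252,384),(367,364)],[(547,219),(481,275),(423,154),(356,207)],sk,0,fz))
    print('frame',fit([(557,322),(669,293),(607,505),(723,475)],[(232,280),(152,350),(112,210),(31,272)],sk2,0,fz))
    for l in(A,B,C): print('leaf',fit(*l,fz))
  for n,a,b in(('knob',(239,131),(531,47)),('col',(251,67),(594,175)),('h1',(631,357),(157,280)),('h2',(653,440),(102,246))):
    print(n,tri(t,tp(a),s,sp(b)))
E
python3 fit.py; python3 d.py 632 50 380 3.076
```

```text
base ([533.699, 35.57, -3.358, 0.045], np.float64(1.07))
frame ([367.546, -307.694, -5.412, 0.118], np.float64(0.35))
leaf ([621.72, 318.072, -1.85, -0.237], np.float64(0.82))
leaf ([627.443, -193.059, -2.575, -0.276], np.float64(0.62))
leaf ([603.46, -281.473, -3.832, -0.261], np.float64(0.58))
base ([534.035, 34.758, -15.835, 0.044], np.float64(1.43))
frame ([368.815, -307.797, 0.936, 0.117], np.float64(1.08))
leaf ([621.756, 317.307, -701.936, -0.238], np.float64(0.89))
leaf ([627.738, -193.437, 4.616, -6.559], np.float64(0.73))
leaf ([604.016, -281.846, 0.001, -6.545], np.float64(0.82))
knob (array([633.22109136,  49.386996  , 316.13147289]), np.float64(1.0906247036712686))
col (array([728.89286264,  43.0568561 , 203.25103631]), np.float64(0.5800817168956653))
h1 (array([ 409.60630431, -301.52232759,   90.86573826]), np.float64(2.7804014798525167))
h2 (array([ 323.4660099 , -310.66631433,   92.31667605]), np.float64(0.14134166169063292))
yaw -0.000  then x -4.79 y -6.28 z -0.54  now [588.4 115.8 374.6] 3.076 [ 0.08  0.34  1.38  0.    1.42 -1.42] F [-0.1  0.5  0.3] 95.3 t 2.45
```

```bash
python3 -m creep '[{"x":-2.4,"y":-3.2,"z":0,"yaw":0},{"x":-2.4,"y":-3.2,"z":0,"yaw":0},{"x":0,"y":0,"z":0,"yaw":0},{"x":0,"y":0,"z":2.5,"yaw":0},{"x":0,"y":0,"z":2.5,"yaw":0},{"x":0,"y":0,"z":2.4,"yaw":0},{"x":0,"y":0,"z":0,"yaw":0}]' 
python3 d.py 633 49.4 300 3.076
python3 -m creep '[{"x":0,"y":0,"z":0,"yaw":0},{"x":0,"y":0,"z":0,"yaw":0},{"x":0,"y":0,"z":0,"yaw":0},{"x":0,"y":0,"z":0,"yaw":0},{"x":0,"y":0,"z":0,"yaw":0},{"x":0,"y":0,"z":0,"yaw":0},{"x":0,"y":0,"z":0,"yaw":0},{"x":0,"y":0,"z":0,"yaw":0}]' 1 8 
python3 d.py 633 49.4 300 3.076
python3 cal.py 2
```

```text
t: 3.15
tcp_pos: [631.0, 49.7, 298.2]
ee_rot: [3.141, -0.005, 3.078]
ft_force: [0.1, 0.3, 1.4]
width: 95.0
gripper_force: 0.0
yaw 0.002  then x -0.20 y -0.02 z -0.18  now [631.   49.7 298.2] 3.078 [-0.03  0.44  1.42  0.    1.29 -1.53] F [0.1 0.3 1.4] 95.0 t 3.15
t: 3.95
tcp_pos: [632.6, 48.1, 300.6]
ee_rot: [3.142, 0.0, 3.077]
ft_force: [-0.9, 0.1, 0.9]
width: 36.6
gripper_force: 0.0
yaw 0.001  then x -0.03 y 0.14 z 0.06  now [632.6  48.1 300.6] 3.077 [-0.03  0.44  1.42  0.    1.29 -1.53] F [-0.9  0.1  0.9] 36.6 t 3.95
[[223.25630145 177.23288771]]
origin 173 137
[[320.76243653 170.9906346 ]]
origin 270 130
```

View pics/ts2.png

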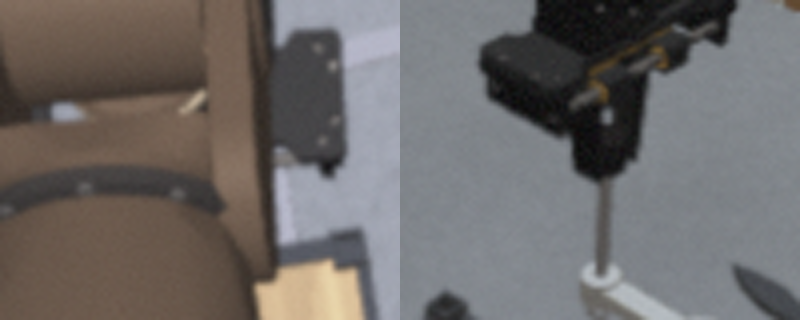

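```bash
python3 -m creep '[{"x":0,"y":0,"z":0,"yaw":0},{"x":0,"y":0,"z":0,"yaw":0},{"x":0,"y":0,"z":0,"yaw":0},{"x":0,"y":0,"z":0,"yaw":0}]' 1 8 
python3 -m creep '[{"x":-0.07,"y":1.14,"z":0,"yaw":0.12},{"x":-0.07,"y":1.14,"z":0,"yaw":0.12},{"x":0,"y":0,"z":0,"yaw":0},{"x":0,"y":0,"z":0,"yaw":0}]'
python3 d.py 642 73 300 2.84
```

```text
t: 4.45
tcp_pos: [632.6, 48.0, 300.6]
ee_rot: [-3.142, -0.0, 3.077]
ft_force: [-0.6, -1.2, 0.7]
width: 29.7
gripper_force: 8.0
t: 4.85
tcp_pos: [636.8, 70.4, 300.6]
ee_rot: [3.142, 0.0, 2.841]
ft_force: [0.6, 0.3, -1.6]
width: 29.9
gripper_force: 8.0
yaw 0.001  then x -0.42 y 0.40 z 0.06  now [636.8  70.4 300.6] 2.841 [ 0.01  0.45  1.4   0.    1.29 -1.26] F [ 0.6  0.3 -1.6] 29.9 t 4.85
```

```bash
python3 -m creep '[{"x":-0.07,"y":1.14,"z":0,"yaw":0.12},{"x":-0.07,"y":1.14,"z":0,"yaw":0.12},{"x":-0.07,"y":1.14,"z":0,"yaw":0.12},{"x":-0.07,"y":1.14,"z":0,"yaw":0.12},{"x":-0.07,"y":1.14,"z":0,"yaw":0.12},{"x":-0.07,"y":1.14,"z":0,"yaw":0.12},{"x":-0.07,"y":1.14,"z":0,"yaw":0.12},{"x":-0.07,"y":1.14,"z":0,"yaw":0.12}]'
python3 -m creep '[{"x":-0.07,"y":1.14,"z":0,"yaw":0.12},{"x":0,"y":0,"z":0,"yaw":0},{"x":0,"y":0,"z":0,"yaw":0}]'
python3 d.py 710 136 300 1.76
python3 -m creep '[{"x":0,"y":0,"z":0,"yaw":0},{"x":0,"y":0,"z":0,"yaw":0},{"x":0,"y":0,"z":0,"yaw":0},{"x":0,"y":0,"z":0,"yaw":0},{"x":0,"y":0,"z":0,"yaw":0},{"x":0,"y":0,"z":0,"yaw":0}]' 0.4
python3 -m creep '[{"x":0,"y":0,"z":-3,"yaw":0},{"x":0,"y":0,"z":-3,"yaw":0},{"x":0,"y":0,"z":-3,"yaw":0},{"x":0,"y":0,"z":0,"yaw":0}]' 0.4
python3 d.py 622 317.7 300 2.904;python3 d.py 622 317.7 300 -0.237
```

```text
t: 5.65
tcp_pos: [699.1, 133.0, 300.7]
ee_rot: [-3.141, -0.001, 1.876]
ft_force: [0.1, 1.9, 0.4]
width: 29.7
gripper_force: 8.0
t: 5.95
tcp_pos: [709.9, 135.6, 300.5]
ee_rot: [-3.141, -0.001, 1.762]
ft_force: [0.4, 4.8, 1.0]
width: 29.8
gripper_force: 8.0
yaw 0.002  then x 0.03 y 0.02 z 0.05  now [709.9 135.6 300.5] 1.762 [ 0.1   0.58  1.16  0.    1.39 -0.09] F [0.4 4.8 1. ] 29.8 t 5.95
t: 6.55
tcp_pos: [710.1, 135.3, 300.6]
ee_rot: [3.142, 0.0, 1.757]
ft_force: [0.0, 0.6, 0.2]
width: 57.0
gripper_force: 0.0
t: 6.95
tcp_pos: [710.7, 135.5, 395.4]
ee_rot: [3.135, 0.001, 1.757]
ft_force: [-0.2, -0.1, 0.6]
width: 56.9
gripper_force: 0.0
yaw -1.147  then x 12.91 y 15.62 z 9.54  now [710.7 135.5 395.4] 1.757 [ 0.1   0.55  0.99  0.    1.6  -0.09] F [-0.2 -0.1  0.6] 56.9 t 6.95
yaw 1.994  then x -12.90 y -15.63 z 9.54  now [710.7 135.5 395.4] 1.757 [ 0.1   0.55  0.99  0.    1.6  -0.09] F [-0.2 -0.1  0.6] 56.9 t 6.95
```

```bash
python3 -m creep '[{"x":0,"y":0,"z":0,"yaw":-0.143},{"x":0,"y":0,"z":0,"yaw":-0.143},{"x":0,"y":0,"z":0,"yaw":-0.143},{"x":0,"y":0,"z":0,"yaw":-0.143},{"x":0,"y":0,"z":0,"yaw":-0.143},{"x":0,"y":0,"z":0,"yaw":-0.143},{"x":0,"y":0,"z":0,"yaw":-0.143},{"x":0,"y":0,"z":0,"yaw":-0.146}]' 0.3
python3 -m creep '[{"x":2.6,"y":3.1,"z":0,"yaw":0},{"x":2.6,"y":3.1,"z":0,"yaw":0},{"x":2.6,"y":3.1,"z":0,"yaw":0},{"x":2.6,"y":3.1,"z":0,"yaw":0},{"x":2.5,"y":3.2,"z":0,"yaw":0},{"x":0,"y":0,"z":4,"yaw":0},{"x":0,"y":0,"z":4,"yaw":0},{"x":0,"y":0,"z":4,"yaw":0}]'
python3 -m creep '[{"x":0,"y":0,"z":4,"yaw":0},{"x":0,"y":0,"z":4,"yaw":0},{"x":0,"y":0,"z":4,"yaw":0},{"x":0,"y":0,"z":4,"yaw":0},{"x":0,"y":0,"z":3,"yaw":0},{"x":0,"y":0,"z":0,"yaw":0},{"x":0,"y":0,"z":0,"yaw":0}]'
python3 d.py 622 317.7 4 2.904; python3 cal.py 3
```

```text
t: 7.75
tcp_pos: [710.0, 135.4, 389.7]
ee_rot: [-3.141, -0.001, 2.91]
ft_force: [-1.0, 0.4, -0.8]
width: 66.5
gripper_force: 0.0
t: 8.55
tcp_pos: [620.8, 317.7, 268.7]
ee_rot: [-3.141, -0.0, 2.905]
ft_force: [1.5, 0.5, 0.6]
width: 66.6
gripper_force: 0.0
t: 9.25
tcp_pos: [621.6, 317.4, 80.9]
ee_rot: [-3.141, -0.0, 2.904]
ft_force: [-0.3, -0.5, 0.4]
width: 66.6
gripper_force: 0.0
yaw -0.000  then x -0.04 y 0.04 z 7.69  now [621.6 317.4  80.9] 2.904 [ 0.38  0.73  1.48  0.    0.93 -0.96] F [-0.3 -0.5  0.4] 66.6 t 9.25
[[137.02784876 213.65022942]]
origin 87 173
[[365.44534433 187.10599618]]
origin 315 147
```

View pics/ts3.png

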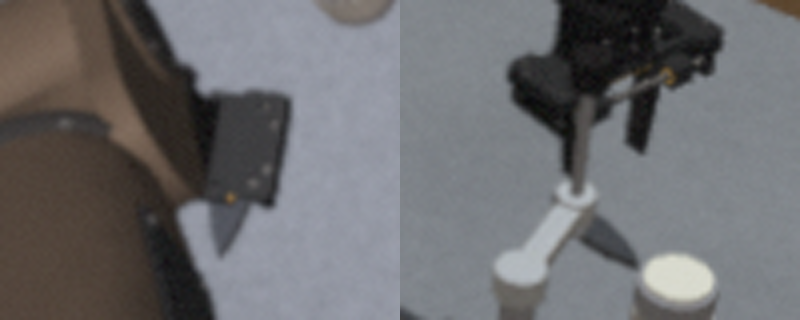

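The leaf's tail shows under the gripper in line with it (top crop 232,230). I'll descend and grip.

```bash
python3 -m creep '[{"x":0,"y":0,"z":3,"yaw":0},{"x":0,"y":0,"z":2.5,"yaw":0},{"x":0,"y":0,"z":1.3,"yaw":0},{"x":0,"y":0,"z":0.8,"yaw":0},{"x":0,"y":0,"z":0,"yaw":0},{"x":0,"y":0,"z":0,"yaw":0}]'
python3 -m creep '[{"x":0,"y":0,"z":0,"yaw":0},{"x":0,"y":0,"z":0,"yaw":0},{"x":0,"y":0,"z":0,"yaw":0},{"x":0,"y":0,"z":0,"yaw":0},{"x":0,"y":0,"z":0,"yaw":0},{"x":0,"y":0,"z":0,"yaw":0},{"x":0,"y":0,"z":0,"yaw":0},{"x":0,"y":0,"z":0,"yaw":0}]' 1 15
python3 -m creep '[{"x":0,"y":0,"z":-1,"yaw":0},{"x":0,"y":0,"z":-3,"yaw":0},{"x":0,"y":0,"z":-3,"yaw":0},{"x":0,"y":0,"z":-3,"yaw":0},{"x":0,"y":0,"z":-3,"yaw":0},{"x":0,"y":0,"z":0,"yaw":0}]' 1 15
python3 d.py 535 70 60 3.186
```

```text
t: 9.95
tcp_pos: [622.1, 317.7, 5.9]
ee_rot: [3.141, 0.001, 2.904]
ft_force: [0.2, 0.3, 0.0]
width: 66.8
gripper_force: 0.0
t: 10.75
tcp_pos: [621.5, 317.4, 4.7]
ee_rot: [3.142, 0.0, 2.904]
ft_force: [-0.1, 0.6, 1.1]
width: 28.4
gripper_force: 15.0
t: 11.35
tcp_pos: [623.1, 318.1, 139.8]
ee_rot: [3.137, 0.006, 2.904]
ft_force: [0.5, -0.7, -1.2]
width: 28.6
gripper_force: 15.0
yaw -0.282  then x 9.90 y -24.40 z 7.98  now [623.1 318.1 139.8] 2.904 [ 0.38  0.67  1.44  0.    1.03 -0.96] F [ 0.5 -0.7 -1.2] 28.6 t 11.35
```

```bash
python3 d.py 583.8 37.4 140 2.904
```

```text
yaw -0.000  then x -2.79 y -28.21 z -0.02  now [623.1 318.1 139.8] 2.904 [ 0.38  0.67  1.44  0.    1.03 -0.96] F [ 0.5 -0.7 -1.2] 28.6 t 11.35
```

```bash
python3 -m creep '[{"x":-0.4,"y":-3.5,"z":0,"yaw":0},{"x":-0.4,"y":-3.5,"z":0,"yaw":0},{"x":-0.4,"y":-3.5,"z":0,"yaw":0},{"x":-0.4,"y":-3.5,"z":0,"yaw":0},{"x":-0.4,"y":-3.5,"z":0,"yaw":0},{"x":-0.4,"y":-3.5,"z":0,"yaw":0},{"x":-0.2,"y":-3.5,"z":0,"yaw":0},{"x":-0.2,"y":-3.7,"z":0,"yaw":0}]'
python3 -m creep '[{"x":0,"y":0,"z":0,"yaw":0.143},{"x":0,"y":0,"z":0,"yaw":0.143},{"x":0,"y":0,"z":0,"yaw":0.143},{"x":0,"y":0,"z":0,"yaw":0.143},{"x":0,"y":0,"z":0,"yaw":0.143},{"x":0,"y":0,"z":0,"yaw":0.143},{"x":0,"y":0,"z":0,"yaw":0.143},{"x":0,"y":0,"z":0,"yaw":0.143}]'
python3 -m creep '[{"x":0,"y":0,"z":0,"yaw":0.143},{"x":0,"y":0,"z":2,"yaw":0},{"x":0,"y":0,"z":2,"yaw":0},{"x":0,"y":0,"z":2,"yaw":0},{"x":0,"y":0,"z":2,"yaw":0},{"x":0,"y":0,"z":2,"yaw":0},{"x":0,"y":0,"z":0,"yaw":0},{"x":0,"y":0,"z":0,"yaw":0}]'
python3 d.py 583.8 37.4 23 1.616
```

```text
t: 12.15
tcp_pos: [581.6, 35.6, 134.2]
ee_rot: [-3.142, -0.001, 2.904]
ft_force: [0.2, -0.1, -1.4]
width: 29.0
gripper_force: 15.0
t: 12.95
tcp_pos: [581.9, 36.8, 134.2]
ee_rot: [-3.141, -0.0, 1.754]
ft_force: [-1.0, 0.1, -1.6]
width: 28.8
gripper_force: 15.0
t: 13.75
tcp_pos: [582.2, 36.8, 34.6]
ee_rot: [-3.141, -0.0, 1.617]
ft_force: [1.4, 0.0, -1.4]
width: 29.1
gripper_force: 15.0
yaw 0.001  then x 0.05 y 0.17 z 1.16  now [582.2  36.8  34.6] 1.617 [-0.05  0.67  1.82  0.    0.66 -0.1 ] F [ 1.4  0.  -1.4] 29.1 t 13.75
```

```bash
python3 -m creep '[{"x":0,"y":0.1,"z":0.5,"yaw":0},{"x":0,"y":0,"z":0.5,"yaw":0},{"x":0,"y":0,"z":0.1,"yaw":0},{"x":0,"y":0,"z":0,"yaw":0}]'
python3 -m creep '[{"x":0,"y":0,"z":0,"yaw":0},{"x":0,"y":0,"z":0,"yaw":0},{"x":0,"y":0,"z":0,"yaw":0},{"x":0,"y":0,"z":0,"yaw":0},{"x":0,"y":0,"z":-1,"yaw":0},{"x":0,"y":0,"z":-3,"yaw":0},{"x":0,"y":0,"z":-4,"yaw":0},{"x":0,"y":0,"z":-4,"yaw":0}]' 0.58
python3 d.py 627.6 -193.2 80 2.867
```

```text
t: 14.15
tcp_pos: [583.3, 36.8, 23.7]
ee_rot: [-3.142, -0.0, 1.617]
ft_force: [0.7, -0.2, -1.5]
width: 28.8
gripper_force: 15.0
t: 14.95
tcp_pos: [583.0, 36.8, 145.5]
ee_rot: [-3.141, -0.0, 1.617]
ft_force: [0.9, -0.1, 0.9]
width: 39.9
gripper_force: 0.0
yaw -1.250  then x -10.53 y -20.93 z 6.55  now [583.   36.8 145.5] 1.617 [-0.05  0.51  1.74  0.    0.89 -0.1 ] F [ 0.9 -0.1  0.9] 39.9 t 14.95
```

```bash
python3 -m creep '[{"x":0,"y":0,"z":0,"yaw":-0.143},{"x":0,"y":0,"z":0,"yaw":-0.143},{"x":0,"y":0,"z":0,"yaw":-0.143},{"x":0,"y":0,"z":0,"yaw":-0.143},{"x":0,"y":0,"z":0,"yaw":-0.143},{"x":0,"y":0,"z":0,"yaw":-0.143},{"x":0,"y":0,"z":0,"yaw":-0.143},{"x":0,"y":0,"z":0,"yaw":-0.143}]' 0.3
python3 -m creep '[{"x":0,"y":0,"z":0,"yaw":-0.106},{"x":0,"y":0,"z":0,"yaw":0}]'
cat > chk.py <<'E'
from h import *
import sys
k=sys.argv[1]
a=snap('scene','s'+k);b=snap('top','t'+k)
def seg(im,roi):
    x0,x1,y0,y1=roi; g=cv2.GaussianBlur(cv2.cvtColor(im,6),(3,3),0)[y0:y1,x0:x1]
    n,l,st,ce=cv2.connectedComponentsWithStats((g<95).astype(np.uint8))
    return [(int(s[4]),(c+[x0,y0]).round(1).tolist()) for s,c in zip(st[1:],ce[1:]) if s[4]>60]
for n,im,roi in(('s0',load('s0')['frame'],(220,280,272,320)),('s',a['frame'],(220,280,272,320)),('t0',load('t0')['frame'],(305,360,172,222)),('t',b['frame'],(305,360,172,222))): print(n,seg(im,roi))
E
python3 chk.py 4; python3 d.py 627.6 -193.2 80 2.867
```

```text
t: 15.75
tcp_pos: [583.3, 36.8, 144.4]
ee_rot: [3.141, 0.001, 2.767]
ft_force: [0.4, -0.5, -1.0]
width: 66.8
gripper_force: 0.0
t: 15.95
tcp_pos: [583.3, 36.8, 144.3]
ee_rot: [3.141, 0.001, 2.868]
ft_force: [-0.0, -0.4, -0.3]
width: 66.9
gripper_force: 0.0
s0 [(237, [263.1, 290.4]), (255, [235.3, 304.0])]
s [(219, [263.1, 290.5]), (235, [235.3, 304.0])]
t0 [(192, [317.9, 195.2]), (213, [348.5, 199.7])]
t [(135, [317.9, 195.5]), (151, [348.5, 199.7])]
yaw -0.003  then x -10.50 y -20.94 z 6.41  now [583.3  36.8 144.1] 2.864 [-0.05  0.51  1.74  0.    0.89 -1.34] F [-0.8 -0.5  0. ] 66.7 t 16.05
```

B and C are unmoved. Next is B.

```bash
python3 -m creep '[{"x":-1.5,"y":-3,"z":0,"yaw":0},{"x":-1.5,"y":-3,"z":0,"yaw":0},{"x":-1.5,"y":-3,"z":0,"yaw":0},{"x":-1.5,"y":-3,"z":0,"yaw":0},{"x":-1.5,"y":-3,"z":0,"yaw":0},{"x":-1.5,"y":-3,"z":0,"yaw":0},{"x":-1.5,"y":-2.94,"z":0,"yaw":0},{"x":0,"y":0,"z":0,"yaw":0}]'
python3 -m creep '[{"x":0,"y":0,"z":3,"yaw":0},{"x":0,"y":0,"z":3,"yaw":0},{"x":0,"y":0,"z":3,"yaw":0},{"x":0,"y":0,"z":0,"yaw":0}]'
python3 d.py 627.6 -193.2 4.5 2.867
```

```text
t: 16.85
tcp_pos: [627.9, -196.9, 143.6]
ee_rot: [-3.141, 0.001, 2.861]
ft_force: [0.0, 1.1, -0.7]
width: 66.6
gripper_force: 0.0
t: 17.25
tcp_pos: [625.6, -191.8, 50.3]
ee_rot: [3.141, -0.006, 2.865]
ft_force: [0.2, 0.3, 0.7]
width: 66.6
gripper_force: 0.0
yaw -0.002  then x -0.23 y -0.08 z 4.58  now [ 625.6 -191.8   50.3] 2.865 [-0.4   0.72  1.62  0.    0.81 -1.69] F [0.2 0.3 0.7] 66.6 t 17.25
```

```bash
python3 -m creep '[{"x":-0.1,"y":0,"z":2,"yaw":0},{"x":0,"y":0,"z":1.6,"yaw":0},{"x":0,"y":0,"z":0.9,"yaw":0},{"x":0,"y":0,"z":0,"yaw":0},{"x":0,"y":0,"z":0,"yaw":0}]'
python3 -m creep '[{"x":0,"y":0,"z":0,"yaw":0},{"x":0,"y":0,"z":0,"yaw":0},{"x":0,"y":0,"z":0,"yaw":0},{"x":0,"y":0,"z":0,"yaw":0},{"x":0,"y":0,"z":0,"yaw":0},{"x":0,"y":0,"z":0,"yaw":0},{"x":0,"y":0,"z":0,"yaw":0},{"x":0,"y":0,"z":0,"yaw":0}]' 1 15
python3 -m creep '[{"x":0,"y":0,"z":-1,"yaw":0},{"x":0,"y":0,"z":-3,"yaw":0},{"x":0,"y":0,"z":-4,"yaw":0},{"x":0,"y":0,"z":-4,"yaw":0},{"x":0,"y":0,"z":-1,"yaw":0},{"x":0,"y":0,"z":0,"yaw":0}]' 1 15
python3 d.py 533.8 35.2 60 2.865
```

```text
t: 17.75
tcp_pos: [628.8, -193.5, 9.2]
ee_rot: [3.142, 0.0, 2.867]
ft_force: [0.7, -0.4, -0.0]
width: 66.9
gripper_force: 0.0
t: 18.55
tcp_pos: [628.6, -193.6, 8.7]
ee_rot: [3.142, 0.0, 2.867]
ft_force: [-0.3, -0.5, 2.0]
width: 28.1
gripper_force: 15.0
t: 19.15
tcp_pos: [629.0, -193.6, 140.6]
ee_rot: [-3.141, 0.003, 2.867]
ft_force: [-0.1, 0.4, -1.9]
width: 28.4
gripper_force: 15.0
yaw 0.002  then x 15.41 y 19.41 z 8.06  now [ 629.  -193.6  140.6] 2.867 [-0.4   0.61  1.55  0.    0.98 -1.7 ] F [-0.1  0.4 -1.9] 28.4 t 19.15
```

```bash
python3 -m creep '[{"x":1.9,"y":2.4,"z":0,"yaw":0},{"x":1.9,"y":2.4,"z":0,"yaw":0},{"x":1.9,"y":2.4,"z":0,"yaw":0},{"x":1.9,"y":2.4,"z":0,"yaw":0},{"x":1.9,"y":2.4,"z":0,"yaw":0},{"x":1.9,"y":2.4,"z":0,"yaw":0},{"x":1.9,"y":2.4,"z":0,"yaw":0},{"x":2.1,"y":2.6,"z":0,"yaw":0}]'
python3 -m creep '[{"x":0,"y":0,"z":0,"yaw":0.139},{"x":0,"y":0,"z":0,"yaw":0.139},{"x":0,"y":0,"z":0,"yaw":0.139},{"x":0,"y":0,"z":0,"yaw":0.139},{"x":0,"y":0,"z":0,"yaw":0.139},{"x":0,"y":0,"z":0,"yaw":0.139},{"x":0,"y":0,"z":0,"yaw":0.139},{"x":0,"y":0,"z":0,"yaw":0.139}]'
python3 -m creep '[{"x":0,"y":0,"z":0,"yaw":0.139},{"x":0,"y":0,"z":2,"yaw":0},{"x":0,"y":0,"z":2,"yaw":0},{"x":0,"y":0,"z":2,"yaw":0},{"x":0,"y":0,"z":2,"yaw":0},{"x":0,"y":0,"z":1,"yaw":0},{"x":0,"y":0,"z":0,"yaw":0},{"x":0,"y":0,"z":0,"yaw":0}]'
python3 d.py 533.8 35.2 26.7 1.616; python3 cal.py 5
```

```text
t: 19.95
tcp_pos: [531.5, 36.0, 136.9]
ee_rot: [-3.141, -0.003, 2.866]
ft_force: [0.3, 1.0, -0.7]
width: 28.3
gripper_force: 15.0
t: 20.75
tcp_pos: [532.0, 35.1, 136.9]
ee_rot: [-3.139, -0.001, 1.749]
ft_force: [-0.1, -0.1, -1.5]
width: 28.3
gripper_force: 15.0
t: 21.55
tcp_pos: [532.8, 35.0, 48.5]
ee_rot: [-3.141, -0.0, 1.616]
ft_force: [1.0, 0.4, -0.5]
width: 28.3
gripper_force: 15.0
yaw -0.000  then x 0.01 y 0.10 z 2.18  now [532.8  35.   48.5] 1.616 [-0.06  0.6   1.93  0.    0.61 -0.1 ] F [ 1.   0.4 -0.5] 28.3 t 21.55
[[243.41758024 234.37075552]]
origin 193 194
[[291.2127378 224.1249996]]
origin 241 184
```

View pics/ts5.png

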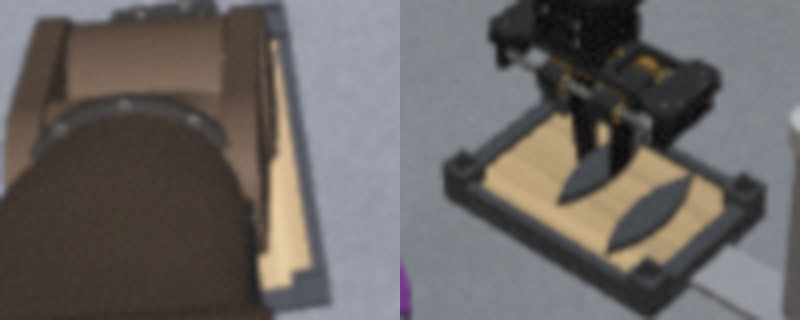

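The picture shows leaf A flat across the deck and leaf B held level. I'll lower B.

```bash
python3 -m creep '[{"x":0,"y":0,"z":1,"yaw":0},{"x":0,"y":0,"z":0.7,"yaw":0},{"x":0,"y":0,"z":0.4,"yaw":0},{"x":0,"y":0,"z":0,"yaw":0},{"x":0,"y":0,"z":0,"yaw":0}]'
python3 -m creep '[{"x":0,"y":0,"z":0,"yaw":0},{"x":0,"y":0,"z":0,"yaw":0},{"x":0,"y":0,"z":0,"yaw":0},{"x":0,"y":0,"z":0,"yaw":0},{"x":0,"y":0,"z":-1,"yaw":0},{"x":0,"y":0,"z":-3,"yaw":0},{"x":0,"y":0,"z":-4,"yaw":0},{"x":0,"y":0,"z":-4,"yaw":0}]' 0.61
python3 -m creep '[{"x":0,"y":0,"z":0,"yaw":-0.14},{"x":0,"y":0,"z":0,"yaw":-0.14},{"x":0,"y":0,"z":0,"yaw":-0.14},{"x":0,"y":0,"z":0,"yaw":-0.14},{"x":0,"y":0,"z":0,"yaw":-0.14},{"x":0,"y":0,"z":0,"yaw":-0.14},{"x":0,"y":0,"z":0,"yaw":-0.14},{"x":0,"y":0,"z":0,"yaw":-0.14}]' 0.3
python3 -m creep '[{"x":0,"y":0,"z":0,"yaw":-0.14},{"x":0,"y":0,"z":0,"yaw":0},{"x":0,"y":0,"z":0,"yaw":0}]'
python3 chk.py 6; python3 d.py 603.7 -281.7 60 2.88
```

```text
t: 22.15
tcp_pos: [532.9, 35.0, 27.5]
ee_rot: [-3.141, -0.0, 1.616]
ft_force: [-0.3, 0.1, -0.7]
width: 28.1
gripper_force: 15.0
t: 22.95
tcp_pos: [532.6, 35.0, 149.5]
ee_rot: [-3.141, -0.0, 1.616]
ft_force: [0.3, 0.0, -0.0]
width: 37.0
gripper_force: 0.0
t: 23.75
tcp_pos: [532.9, 35.0, 148.4]
ee_rot: [3.141, 0.001, 2.742]
ft_force: [-0.0, 1.0, 0.0]
width: 67.2
gripper_force: 0.0
t: 24.05
tcp_pos: [532.9, 35.0, 148.1]
ee_rot: [3.141, 0.0, 2.872]
ft_force: [0.2, -0.2, -0.2]
width: 67.0
gripper_force: 0.0
s0 [(237, [263.1, 290.4]), (255, [235.3, 304.0])]
s [(237, [235.3, 303.9])]
t0 [(192, [317.9, 195.2]), (213, [348.5, 199.7])]
t [(166, [348.5, 199.5])]
yaw -0.007  then x -15.03 y -28.76 z 8.79  now [532.9  35.  147.9] 2.873 [-0.06  0.45  1.86  0.    0.84 -1.36] F [-0.2  0.3  0.2] 66.2 t 24.15
```

```bash
python3 -m creep '[{"x":-1.9,"y":-3.6,"z":0,"yaw":0},{"x":-1.9,"y":-3.6,"z":0,"yaw":0},{"x":-1.9,"y":-3.6,"z":0,"yaw":0},{"x":-1.9,"y":-3.6,"z":0,"yaw":0},{"x":-1.9,"y":-3.6,"z":0,"yaw":0},{"x":-1.9,"y":-3.6,"z":0,"yaw":0},{"x":-1.9,"y":-3.6,"z":0,"yaw":0},{"x":-1.7,"y":-3.5,"z":0,"yaw":0}]'
python3 -m creep '[{"x":0,"y":0,"z":3,"yaw":0},{"x":0,"y":0,"z":3,"yaw":0},{"x":0,"y":0,"z":3,"yaw":0},{"x":0,"y":0,"z":0,"yaw":0},{"x":0,"y":0,"z":0,"yaw":0},{"x":0,"y":0,"z":0,"yaw":0}]'
python3 d.py 603.7 -281.7 4.5 2.88
```

```text
t: 24.95
tcp_pos: [602.4, -283.1, 147.6]
ee_rot: [3.141, 0.0, 2.873]
ft_force: [-0.9, -0.1, -0.0]
width: 66.7
gripper_force: 0.0
t: 25.55
tcp_pos: [603.0, -281.6, 59.4]
ee_rot: [-3.141, 0.002, 2.875]
ft_force: [0.5, -0.7, 0.9]
width: 66.8
gripper_force: 0.0
yaw -0.005  then x -0.07 y 0.01 z 5.49  now [ 603.  -281.6   59.4] 2.875 [-0.54  0.72  1.59  0.    0.83 -1.84] F [ 0.5 -0.7  0.9] 66.8 t 25.55
```

```bash
python3 -m creep '[{"x":0,"y":0,"z":2,"yaw":0},{"x":0,"y":0,"z":2,"yaw":0},{"x":0,"y":0,"z":1,"yaw":0},{"x":0,"y":0,"z":0.4,"yaw":0},{"x":0,"y":0,"z":0,"yaw":0},{"x":0,"y":0,"z":0,"yaw":0}]'
python3 -m creep '[{"x":0,"y":0,"z":0,"yaw":0},{"x":0,"y":0,"z":0,"yaw":0},{"x":0,"y":0,"z":0,"yaw":0},{"x":0,"y":0,"z":0,"yaw":0},{"x":0,"y":0,"z":0,"yaw":0},{"x":0,"y":0,"z":0,"yaw":0},{"x":0,"y":0,"z":0,"yaw":0},{"x":0,"y":0,"z":0,"yaw":0}]' 1 15
python3 -m creep '[{"x":0,"y":0,"z":-1,"yaw":0},{"x":0,"y":0,"z":-3,"yaw":0},{"x":0,"y":0,"z":-4,"yaw":0},{"x":0,"y":0,"z":-4,"yaw":0},{"x":0,"y":0,"z":-1,"yaw":0},{"x":0,"y":0,"z":0,"yaw":0},{"x":0,"y":0,"z":0,"yaw":0}]' 1 15
python3 d.py 483.8 33 60 2.875
```

```text
t: 26.15
tcp_pos: [602.7, -281.5, 4.6]
ee_rot: [-3.141, 0.001, 2.876]
ft_force: [0.3, -0.9, -0.5]
width: 66.5
gripper_force: 0.0
t: 26.95
tcp_pos: [602.3, -281.4, 3.6]
ee_rot: [3.142, 0.0, 2.876]
ft_force: [0.1, -0.3, 1.0]
width: 28.7
gripper_force: 15.0
t: 27.65
tcp_pos: [601.7, -280.9, 132.5]
ee_rot: [3.141, -0.002, 2.876]
ft_force: [-0.1, -0.3, -2.1]
width: 28.8
gripper_force: 15.0
yaw 0.001  then x 19.64 y 27.18 z 7.25  now [ 601.7 -280.9  132.5] 2.876 [-0.54  0.63  1.54  0.    0.98 -1.84] F [-0.1 -0.3 -2.1] 28.8 t 27.65
```

```bash
python3 -m creep '[{"x":2.4,"y":3.4,"z":0,"yaw":0},{"x":2.4,"y":3.4,"z":0,"yaw":0},{"x":2.4,"y":3.4,"z":0,"yaw":0},{"x":2.4,"y":3.4,"z":0,"yaw":0},{"x":2.5,"y":3.4,"z":0,"yaw":0},{"x":2.5,"y":3.4,"z":0,"yaw":0},{"x":2.5,"y":3.4,"z":0,"yaw":0},{"x":2.5,"y":3.4,"z":0,"yaw":0}]'
python3 -m creep '[{"x":0,"y":0,"z":0,"yaw":0.14},{"x":0,"y":0,"z":0,"yaw":0.14},{"x":0,"y":0,"z":0,"yaw":0.14},{"x":0,"y":0,"z":0,"yaw":0.14},{"x":0,"y":0,"z":0,"yaw":0.14},{"x":0,"y":0,"z":0,"yaw":0.14},{"x":0,"y":0,"z":0,"yaw":0.14},{"x":0,"y":0,"z":0,"yaw":0.14}]'
python3 -m creep '[{"x":0,"y":0,"z":0,"yaw":0.14},{"x":0,"y":0,"z":2,"yaw":0},{"x":0,"y":0,"z":2,"yaw":0},{"x":0,"y":0,"z":2,"yaw":0},{"x":0,"y":0,"z":2,"yaw":0},{"x":0,"y":0,"z":0.5,"yaw":0},{"x":0,"y":0,"z":0,"yaw":0},{"x":0,"y":0,"z":0,"yaw":0}]'
python3 d.py 483.8 33 22 1.616
```

```text
t: 28.45
tcp_pos: [482.9, 34.1, 132.1]
ee_rot: [-3.141, -0.003, 2.875]
ft_force: [0.3, -0.3, -1.4]
width: 28.9
gripper_force: 15.0
t: 29.25
tcp_pos: [483.7, 32.7, 132.0]
ee_rot: [-3.138, -0.001, 1.75]
ft_force: [0.9, -0.4, -0.4]
width: 28.9
gripper_force: 15.0
t: 30.05
tcp_pos: [484.6, 32.6, 48.8]
ee_rot: [-3.141, -0.0, 1.616]
ft_force: [0.4, 1.1, -1.1]
width: 28.6
gripper_force: 15.0
yaw -0.000  then x 0.04 y -0.08 z 2.68  now [484.6  32.6  48.8] 1.616 [-0.07  0.55  2.05  0.    0.54 -0.11] F [ 0.4  1.1 -1.1] 28.6 t 30.05
```

```bash
python3 -m creep '[{"x":0,"y":-0.1,"z":1.2,"yaw":0},{"x":0,"y":0,"z":1,"yaw":0},{"x":0,"y":0,"z":0.4,"yaw":0},{"x":0,"y":0,"z":0,"yaw":0},{"x":0,"y":0,"z":0,"yaw":0}]'
python3 -m creep '[{"x":0,"y":0,"z":0,"yaw":0},{"x":0,"y":0,"z":0,"yaw":0},{"x":0,"y":0,"z":0,"yaw":0},{"x":0,"y":0,"z":0,"yaw":0},{"x":0,"y":0,"z":-1,"yaw":0},{"x":0,"y":0,"z":-3,"yaw":0},{"x":0,"y":0,"z":-4,"yaw":0},{"x":0,"y":0,"z":-4,"yaw":0}]' 0.61
python3 -m creep '[{"x":0,"y":0,"z":-3,"yaw":0.14},{"x":0,"y":0,"z":0,"yaw":0.14},{"x":0,"y":0,"z":0,"yaw":0.14},{"x":0,"y":0,"z":0,"yaw":0.14},{"x":0,"y":0,"z":0,"yaw":0.14},{"x":0,"y":0,"z":0,"yaw":0.14},{"x":0,"y":0,"z":0,"yaw":0.14},{"x":0,"y":0,"z":0,"yaw":0.14}]' 0.3
python3 -m creep '[{"x":0,"y":0,"z":0,"yaw":0.14},{"x":0,"y":0,"z":0,"yaw":0.14},{"x":0,"y":0,"z":0,"yaw":0.1},{"x":0,"y":0,"z":0,"yaw":0},{"x":0,"y":0,"z":0,"yaw":0}]'
python3 d.py 367.6 -307.2 160 .118
```

```text
t: 30.55
tcp_pos: [483.8, 32.6, 22.9]
ee_rot: [3.141, -0.0, 1.616]
ft_force: [1.2, 1.1, -1.3]
width: 29.0
gripper_force: 15.0
t: 31.35
tcp_pos: [483.2, 32.6, 144.5]
ee_rot: [-3.141, -0.0, 1.616]
ft_force: [0.3, 0.3, -0.2]
width: 36.9
gripper_force: 0.0
t: 32.15
tcp_pos: [483.4, 32.6, 173.4]
ee_rot: [3.141, -0.0, 0.49]
ft_force: [-0.1, -1.1, 0.2]
width: 66.6
gripper_force: 0.0
t: 32.65
tcp_pos: [483.5, 32.6, 173.1]
ee_rot: [-3.142, -0.0, 0.119]
ft_force: [0.4, -0.7, 0.1]
width: 66.4
gripper_force: 0.0
yaw 0.001  then x -15.51 y 32.38 z 1.31  now [483.5  32.6 173.1] 0.119 [-0.07  0.35  1.94  0.    0.85  1.38] F [ 0.4 -0.7  0.1] 66.4 t 32.65
```

```bash
python3 -m creep '[{"x":-1.7,"y":3.6,"z":0,"yaw":0},{"x":-1.7,"y":3.6,"z":0,"yaw":0},{"x":-1.7,"y":3.6,"z":0,"yaw":0},{"x":-1.7,"y":3.6,"z":0,"yaw":0},{"x":-1.7,"y":3.6,"z":0,"yaw":0},{"x":-1.7,"y":3.6,"z":0,"yaw":0},{"x":-1.7,"y":3.6,"z":0,"yaw":0},{"x":-1.7,"y":3.6,"z":0,"yaw":0}]'
python3 -m creep '[{"x":-1.9,"y":3.6,"z":0,"yaw":0},{"x":0,"y":0,"z":2,"yaw":0},{"x":0,"y":0,"z":2,"yaw":0},{"x":0,"y":0,"z":0,"yaw":0},{"x":0,"y":0,"z":0,"yaw":0},{"x":0,"y":0,"z":0,"yaw":0}]'
python3 d.py 367.6 -307.2 83 .118
python3 - <<'E'
from h import *
a=snap('scene','s7');b=snap('top','t7')
o=[]
for n,(x0,x1,y0,y1) in(('s7',(125,255,200,300)),('t7',(205,285,180,290)),('s7',(245,345,185,275))):
    im=cv2.imread(f'pics/{n}.png')[y0:y1,x0:x1]; k=4 if n=='s7' and x0==125 else 3; o.append(cv2.resize(im,None,fx=k,fy=k,interpolation=cv2.INTER_CUBIC))
W=np.zeros((600,800,3),np.uint8)
W[:400,:520]=o[0][:400];W[:330,530:770]=o[1];W[330:600,500:800]=o[2]
cv2.imwrite('pics/v7.png',W)
print(proj(a,[env.get_state()['tcp_pos']]))
E
```

```text
t: 33.45
tcp_pos: [381.0, -270.7, 172.9]
ee_rot: [3.141, -0.0, 0.119]
ft_force: [1.5, 1.5, -0.3]
width: 66.4
gripper_force: 0.0
t: 34.05
tcp_pos: [367.5, -307.3, 133.5]
ee_rot: [3.141, -0.001, 0.117]
ft_force: [0.3, -0.2, -0.3]
width: 66.9
gripper_force: 0.0
yaw -0.001  then x 0.01 y -0.00 z 5.05  now [ 367.5 -307.3  133.5] 0.117 [-0.83  0.4   2.    0.    0.74  0.62] F [ 0.3 -0.2 -0.3] 66.9 t 34.05
[[169.88200405 236.32064397]]
```

View pics/v7.png

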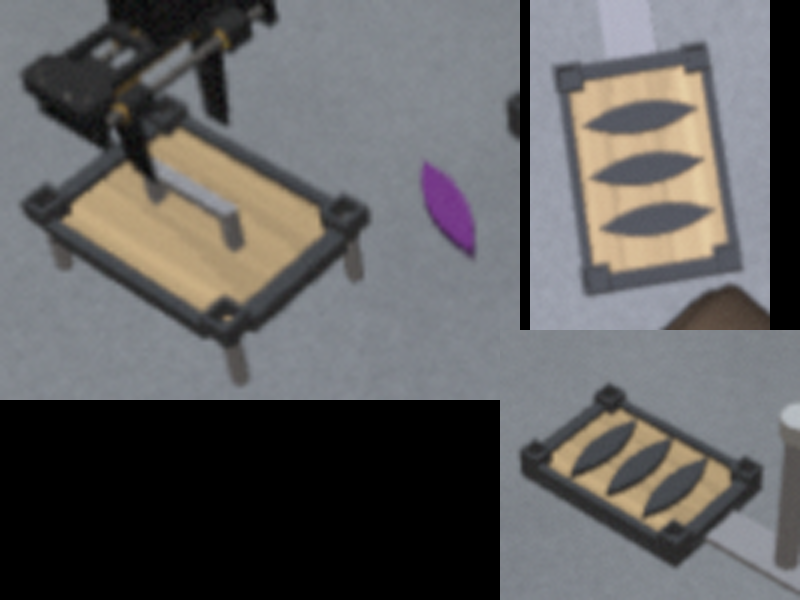

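All three leaves lie flat across the deck. The fingers straddle the handle, and the finger midpoint (170.3,237.3 native) matches the prediction. I'll grasp the handle.

```bash
python3 -m creep '[{"x":0,"y":0,"z":2,"yaw":0},{"x":0,"y":0,"z":2,"yaw":0},{"x":0,"y":0,"z":1.2,"yaw":0},{"x":0,"y":0,"z":0.5,"yaw":0},{"x":0,"y":0,"z":0,"yaw":0},{"x":0,"y":0,"z":0,"yaw":0}]'
python3 -m creep '[{"x":0,"y":0,"z":0,"yaw":0},{"x":0,"y":0,"z":0,"yaw":0},{"x":0,"y":0,"z":0,"yaw":0},{"x":0,"y":0,"z":0,"yaw":0},{"x":0,"y":0,"z":0,"yaw":0},{"x":0,"y":0,"z":0,"yaw":0},{"x":0,"y":0,"z":0,"yaw":0},{"x":0,"y":0,"z":0,"yaw":0}]' 1 40
python3 -m creep '[{"x":0,"y":0,"z":0,"yaw":0},{"x":0,"y":0,"z":0,"yaw":0},{"x":0,"y":0,"z":0,"yaw":0},{"x":0,"y":0,"z":0,"yaw":0}]' 1 40
python3 d.py 534 35 75 .045
python3 - <<'E'
import fit; from fit import *
t=load('t7');s=load('s7');fit.t=t;fit.s=s
fit.tp=lambda p:(np.array(p,float)-[530,0])/3+[205,180]
fit.sp=lambda p:(np.array(p,float)-[500,330])/3+[245,185-1.2]
sk=[(97,62,38),(97,-62,38),(-97,62,38),(-97,-62,38)]
T,S=[(570,77),(694,57),(597,276),(725,257)],[(745,470),(676,532),(609,397),(535,452)]
for z in(None,0): print(fit.fit(T,S,sk,0,z))
q=atz(t,fit.tp(T),38);print(q.mean(0));print(atz(s,fit.sp(S),38).mean(0))
print(atz(t,fit.tp([(640,117),(648,168),(656,218)]),28)-[[583.1,36.8,0],[532.8,35,0],[483.5,32.6,0]])
print(atz(s,fit.sp([(676,487),(639,468),(603,448)]),28)-[[583.1,36.8,0],[532.8,35,0],[483.5,32.6,0]])
E
```

```text
t: 34.75
tcp_pos: [367.4, -307.3, 76.2]
ee_rot: [3.141, -0.001, 0.116]
ft_force: [-0.0, 0.8, 0.1]
width: 66.6
gripper_force: 0.0
t: 35.55
tcp_pos: [367.2, -307.4, 75.6]
ee_rot: [3.141, -0.0, 0.116]
ft_force: [0.5, -0.3, -0.7]
width: 12.1
gripper_force: 40.0
t: 35.95
tcp_pos: [367.2, -307.2, 75.6]
ee_rot: [3.141, -0.0, 0.116]
ft_force: [1.3, -1.6, -0.7]
width: 11.8
gripper_force: 40.0
yaw 0.071  then x 18.20 y -33.44 z 0.06  now [ 367.2 -307.2   75.6] 0.116 [-0.83  0.5   2.05  0.    0.59  0.62] F [ 1.3 -1.6 -0.7] 11.8 t 35.95Traceback (most recent call last):
  File "<stdin>", line 7, in <module>
AttributeError: 'function' object has no attribute 'fit'
```

```bash
python3 - <<'E'
import fit as F; from h import *
t=load('t7');s=load('s7');F.t=t;F.s=s
F.tp=lambda p:(np.array(p,float)-[530,0])/3+[205,180]
F.sp=lambda p:(np.array(p,float)-[500,330])/3+[245,185-1.2]
sk=[(97,62,38),(97,-62,38),(-97,62,38),(-97,-62,38)]
T,S=[(570,77),(694,57),(597,276),(725,257)],[(745,470),(676,532),(609,397),(535,452)]
for z in(None,0): print(F.fit(T,S,sk,0,z))
print(atz(t,F.tp(T),38).mean(0),atz(s,F.sp(S),38).mean(0))
P=np.array([[583.1,36.8,0],[532.8,35,0],[483.5,32.6,0]])
print(atz(t,F.tp([(640,117),(648,168),(656,218)]),28)-P)
print(atz(s,F.sp([(676,487),(639,468),(603,448)]),28)-P)
E
python3 -m creep '[{"x":0,"y":0,"z":-1,"yaw":0},{"x":0,"y":0,"z":-2,"yaw":0},{"x":0,"y":0,"z":-2.5,"yaw":0},{"x":0,"y":0,"z":-2.5,"yaw":0},{"x":0,"y":0,"z":-2.5,"yaw":0},{"x":0,"y":0,"z":-2,"yaw":0},{"x":0,"y":0,"z":0,"yaw":0},{"x":0,"y":0,"z":0,"yaw":0}]'
python3 -m creep '[{"x":0,"y":0,"z":0,"yaw":0.035},{"x":0,"y":0,"z":0,"yaw":0.035},{"x":0,"y":0,"z":0,"yaw":0},{"x":0,"y":0,"z":0,"yaw":0}]'
python3 d.py 534 35 75 .045
```

```text
([533.465, 35.835, -4.079, 0.039], np.float64(0.98))
([533.874, 34.849, -16.727, 0.038], np.float64(1.07))
[532.60651089  35.04751301  38.        ] [536.52119852  33.26217111  38.        ]
[[-2.04840321e+00  2.08094558e-02  2.80000000e+01]
 [-1.53009657e+00 -4.85531582e-01  2.80000000e+01]
 [-3.18714142e-01 -4.56412622e-01  2.80000000e+01]]
[[ 2.37688664 -0.31995408 28.        ]
 [ 3.45702523 -2.84333571 28.        ]
 [ 1.64034126 -2.98808275 28.        ]]
t: 36.75
tcp_pos: [366.6, -306.6, 200.1]
ee_rot: [-3.141, 0.0, 0.116]
ft_force: [-0.6, 0.6, -6.3]
width: 11.5
gripper_force: 40.0
t: 37.15
tcp_pos: [366.7, -306.8, 199.6]
ee_rot: [-3.14, 0.001, 0.047]
ft_force: [0.5, 0.2, -6.7]
width: 11.8
gripper_force: 40.0
yaw 0.002  then x 18.25 y -33.39 z 12.46  now [ 366.7 -306.8  199.6] 0.047 [-0.83  0.3   1.93  0.    0.92  0.69] F [ 0.5  0.2 -6.7] 11.8 t 37.15
```

```bash
python3 -m creep '[{"x":2.2,"y":-4,"z":0,"yaw":0},{"x":2.2,"y":-4,"z":0,"yaw":0},{"x":2.2,"y":-4,"z":0,"yaw":0},{"x":2.2,"y":-4,"z":0,"yaw":0},{"x":2.2,"y":-4,"z":0,"yaw":0},{"x":2.2,"y":-4,"z":0,"yaw":0},{"x":2.2,"y":-4,"z":0,"yaw":0},{"x":2.2,"y":-4,"z":0,"yaw":0}]'
python3 -m creep '[{"x":0.6,"y":-1.4,"z":0,"yaw":0},{"x":0,"y":0,"z":2,"yaw":0.004},{"x":0,"y":0,"z":2,"yaw":0},{"x":0,"y":0,"z":1,"yaw":0},{"x":0,"y":0,"z":0,"yaw":0},{"x":0,"y":0,"z":0,"yaw":0},{"x":0,"y":0,"z":0,"yaw":0}]'
python3 d.py 533.3 35.4 95 .042
```

```text
t: 37.95
tcp_pos: [528.5, 22.5, 200.1]
ee_rot: [-3.141, 0.001, 0.047]
ft_force: [1.1, -1.6, -6.7]
width: 11.6
gripper_force: 40.0
t: 38.65
tcp_pos: [534.0, 34.6, 151.4]
ee_rot: [3.142, -0.001, 0.042]
ft_force: [-0.3, 1.0, -6.9]
width: 11.5
gripper_force: 40.0
yaw -0.000  then x -0.07 y -0.09 z 5.64  now [534.   34.6 151.4] 0.042 [-0.06  0.44  1.85  0.    0.85  1.47] F [-0.3  1.  -6.9] 11.5 t 38.65
```

```bash
python3 -m creep '[{"x":-0.07,"y":-0.08,"z":1,"yaw":0},{"x":0,"y":0,"z":1,"yaw":0},{"x":0,"y":0,"z":1,"yaw":0},{"x":0,"y":0,"z":0,"yaw":0},{"x":0,"y":0,"z":0,"yaw":0},{"x":0,"y":0,"z":0,"yaw":0}]'
python3 d.py 533.3 35.4 95 .042
python3 - <<'E'
from h import *
a=snap('scene','s8')
im=a['frame'][165:295,240:350]; cv2.imwrite('pics/v8.png',cv2.resize(im,None,fx=4.6,fy=4.6,interpolation=cv2.INTER_CUBIC))
E
```

```text
t: 39.25
tcp_pos: [533.1, 35.6, 120.8]
ee_rot: [-3.142, -0.0, 0.042]
ft_force: [0.1, 0.9, -6.2]
width: 11.8
gripper_force: 40.0
yaw -0.000  then x 0.02 y 0.02 z 2.58  now [533.1  35.6 120.8] 0.042 [-0.06  0.48  1.88  0.    0.78  1.47] F [ 0.1  0.9 -6.2] 11.8 t 39.25
```

View pics/v8.png

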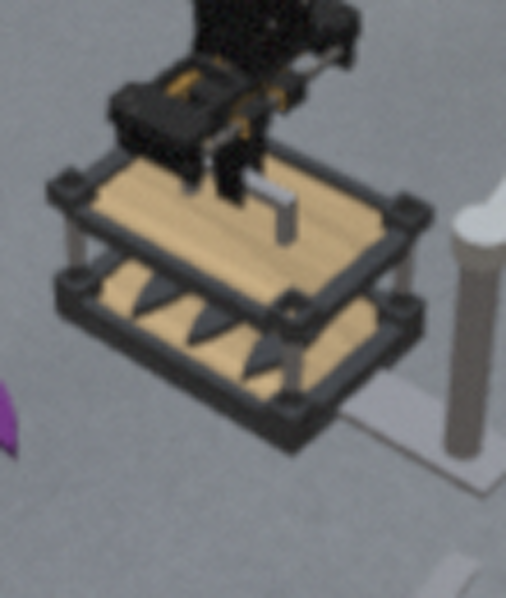

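The posts stand over their sockets (near corner at crop 291,395; left 75,272; right 403,292). I'll lower it gently.

```bash
python3 -m creep '[{"x":0,"y":0,"z":0.5,"yaw":0},{"x":0,"y":0,"z":0.5,"yaw":0},{"x":0,"y":0,"z":0.5,"yaw":0},{"x":0,"y":0,"z":0,"yaw":0},{"x":0,"y":0,"z":0,"yaw":0}]'
python3 -m creep '[{"x":0,"y":0,"z":0.4,"yaw":0},{"x":0,"y":0,"z":0.4,"yaw":0},{"x":0,"y":0,"z":0.2,"yaw":0},{"x":0,"y":0,"z":0,"yaw":0},{"x":0,"y":0,"z":0,"yaw":0},{"x":0,"y":0,"z":0,"yaw":0}]'
python3 d.py 533.3 35.4 95 .042
```

```text
t: 39.8
tcp_pos: [532.8, 35.6, 105.4]
ee_rot: [-3.141, 0.0, 0.042]
ft_force: [0.2, -0.6, -6.2]
width: 11.8
gripper_force: 40.0
t: 40.4
tcp_pos: [532.9, 35.4, 95.8]
ee_rot: [3.141, -0.0, 0.042]
ft_force: [-1.1, -3.7, 0.9]
width: 11.7
gripper_force: 40.0
yaw -0.000  then x 0.04 y 0.00 z 0.08  now [532.9  35.4  95.8] 0.042 [-0.06  0.52  1.9  -0.    0.72  1.47] F [-1.1 -3.7  0.9] 11.7 t 40.4
```

```bash
python3 -m creep '[{"x":0,"y":0,"z":0,"yaw":0},{"x":0,"y":0,"z":0,"yaw":0},{"x":0,"y":0,"z":0,"yaw":0},{"x":0,"y":0,"z":0,"yaw":0},{"x":0,"y":0,"z":-1.5,"yaw":0},{"x":0,"y":0,"z":-4,"yaw":0},{"x":0,"y":0,"z":-4,"yaw":0},{"x":0,"y":0,"z":-4,"yaw":0}]' 0.4
python3 -m creep '[{"x":0,"y":0,"z":-4,"yaw":0},{"x":0,"y":0,"z":-4,"yaw":0},{"x":0,"y":0,"z":-4,"yaw":0},{"x":0,"y":0,"z":-4,"yaw":-0.14},{"x":0,"y":0,"z":-1,"yaw":-0.14},{"x":0,"y":0,"z":0,"yaw":-0.14},{"x":0,"y":0,"z":0,"yaw":-0.14},{"x":0,"y":0,"z":0,"yaw":-0.14}]'
python3 -m creep '[{"x":0,"y":0,"z":0,"yaw":-0.14},{"x":0,"y":0,"z":0,"yaw":-0.14},{"x":0,"y":0,"z":0,"yaw":-0.14},{"x":0,"y":0,"z":0,"yaw":-0.14},{"x":0,"y":0,"z":0,"yaw":-0.14},{"x":0,"y":0,"z":0,"yaw":-0.14},{"x":0,"y":0,"z":0,"yaw":-0.14},{"x":0,"y":0,"z":0,"yaw":-0.04}]'
python3 d.py 709.9 135.6 390 1.762
python3 - <<'E'
from h import *
a=snap('scene','s9')
o=[cv2.resize(a['frame'][195:285,240:350],None,fx=4,fy=4,interpolation=cv2.INTER_CUBIC)]
o.append(cv2.resize(a['frame'][110:200,310:400],(360,360),interpolation=cv2.INTER_CUBIC))
cv2.imwrite('pics/v9.png',np.hstack(o)); print(o[0].shape)
def P(q): c,n=np.cos(.042),np.sin(.042); return [534+q[0]*c-q[1]*n,35.3+q[0]*n+q[1]*c,q[2]]
print((proj(a,[P(q) for q in((97,62,98),(97,-62,98),(-97,62,98),(-97,-62,98))])+[0,1.2]-[240,195])*4)
E
```

```text
t: 41.2
tcp_pos: [532.6, 35.7, 232.2]
ee_rot: [-3.141, 0.0, 0.042]
ft_force: [-0.1, -0.0, -0.3]
width: 56.9
gripper_force: 0.0
t: 42.0
tcp_pos: [532.8, 35.7, 400.7]
ee_rot: [3.142, -0.0, 0.748]
ft_force: [-0.5, -0.1, -1.1]
width: 56.8
gripper_force: 0.0
t: 42.8
tcp_pos: [532.8, 35.7, 400.6]
ee_rot: [3.142, -0.0, 1.767]
ft_force: [0.3, -0.5, 0.1]
width: 57.0
gripper_force: 0.0
yaw 0.005  then x 6.44 y 19.29 z 1.06  now [532.8  35.7 400.6] 1.767 [-0.06  0.22  1.48  0.    1.44 -0.25] F [ 0.3 -0.5  0.1] 57.0 t 42.8
(360, 440, 3)
[[351.56211569  87.41606217]
 [253.24334636 172.83461575]
 [163.29062067  -9.87612622]
 [ 62.30392685  64.92166362]]
```

View pics/v9.png

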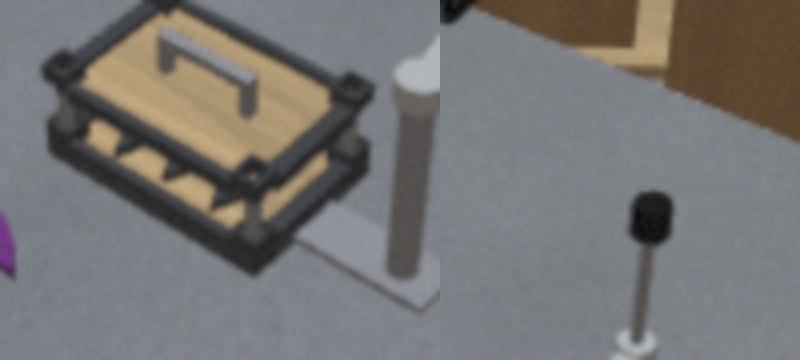

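The frame is home: its sockets at (351,88), (254,172) and (63,66) match the prediction to under half a native pixel. The knob is at native (363,164.5).

```bash
python3 - <<'E'
from h import *
print(atz(load('s9'),[(363,164.5-1.2)],315))
E
python3 -m creep '[{"x":1.1,"y":3.2,"z":0,"yaw":0.005},{"x":1.1,"y":3.2,"z":0,"yaw":0},{"x":1.1,"y":3.2,"z":0,"yaw":0},{"x":1.1,"y":3.2,"z":0,"yaw":0},{"x":1,"y":3.2,"z":0,"yaw":0},{"x":1,"y":3.2,"z":0,"yaw":0},{"x":0,"y":0,"z":0,"yaw":0},{"x":0,"y":0,"z":0,"yaw":0}]' 0.3
python3 d.py 709.9 135.6 300 1.762
```

```text
[[709.35755548 138.44805541 315.        ]]
t: 43.65
tcp_pos: [709.7, 134.4, 399.5]
ee_rot: [-3.14, -0.0, 1.757]
ft_force: [0.1, -0.1, 0.3]
width: 66.2
gripper_force: 0.0
yaw -0.005  then x 0.12 y 0.04 z 9.95  now [709.7 134.4 399.5] 1.757 [ 0.1   0.55  0.98  0.    1.62 -0.09] F [ 0.1 -0.1  0.3] 66.2 t 43.65
```

```bash
python3 -m creep '[{"x":0.1,"y":0,"z":3,"yaw":0},{"x":0,"y":0,"z":3,"yaw":0},{"x":0,"y":0,"z":2.5,"yaw":0},{"x":0,"y":0,"z":1.4,"yaw":0},{"x":0,"y":0,"z":0,"yaw":0},{"x":0,"y":0,"z":0,"yaw":0}]'
python3 -m creep '[{"x":0,"y":0,"z":0,"yaw":0},{"x":0,"y":0,"z":0,"yaw":0},{"x":0,"y":0,"z":0,"yaw":0},{"x":0,"y":0,"z":0,"yaw":0},{"x":0,"y":0,"z":0,"yaw":0},{"x":0,"y":0,"z":0,"yaw":0},{"x":0,"y":0,"z":0,"yaw":0},{"x":0,"y":0,"z":0,"yaw":0}]' 1 15
python3 d.py 709.9 135.6 300 1.762
python3 -m creep '[{"x":-0.07,"y":-1.14,"z":0,"yaw":-0.12},{"x":-0.07,"y":-1.14,"z":0,"yaw":-0.12},{"x":0,"y":0,"z":0,"yaw":0},{"x":0,"y":0,"z":0,"yaw":0}]'
python3 d.py 688 130 300 2.0
```

```text
t: 44.25
tcp_pos: [709.6, 134.9, 303.2]
ee_rot: [3.14, 0.0, 1.756]
ft_force: [0.2, 0.0, 0.4]
width: 66.4
gripper_force: 0.0
t: 45.05
tcp_pos: [709.5, 135.1, 301.7]
ee_rot: [3.141, -0.0, 1.757]
ft_force: [-0.2, 0.1, 0.6]
width: 29.9
gripper_force: 15.0
yaw -0.005  then x 0.04 y 0.05 z 0.17  now [709.5 135.1 301.7] 1.757 [ 0.1   0.58  1.16  0.    1.4  -0.09] F [-0.2  0.1  0.6] 29.9 t 45.05
t: 45.45
tcp_pos: [688.0, 128.0, 301.7]
ee_rot: [3.141, 0.0, 1.993]
ft_force: [1.7, -2.0, -0.3]
width: 29.3
gripper_force: 15.0
yaw -0.007  then x 0.18 y 0.09 z 0.17  now [688.  128.  301.7] 1.993 [ 0.09  0.54  1.23 -0.    1.37 -0.33] F [ 1.7 -2.  -0.3] 29.3 t 45.45
```

```bash
python3 -m creep '[{"x":-0.05,"y":-1.14,"z":0,"yaw":-0.12},{"x":-0.05,"y":-1.14,"z":0,"yaw":-0.12},{"x":-0.05,"y":-1.14,"z":0,"yaw":-0.12},{"x":-0.05,"y":-1.14,"z":0,"yaw":-0.12},{"x":-0.07,"y":-1.14,"z":0,"yaw":-0.12},{"x":-0.07,"y":-1.14,"z":0,"yaw":-0.12},{"x":-0.07,"y":-1.14,"z":0,"yaw":-0.12},{"x":0,"y":0,"z":0,"yaw":0}]'
python3 -m creep '[{"x":-0.07,"y":-1.14,"z":0,"yaw":-0.12},{"x":0,"y":0,"z":0,"yaw":0},{"x":0,"y":0,"z":0,"yaw":0}]'
python3 d.py 633.9 40.5 300 3.17
```

```text
t: 46.25
tcp_pos: [636.8, 69.5, 301.7]
ee_rot: [3.141, 0.002, 2.837]
ft_force: [5.6, -1.7, -1.4]
width: 29.9
gripper_force: 15.0
t: 46.55
tcp_pos: [634.2, 59.6, 301.6]
ee_rot: [3.141, 0.002, 2.953]
ft_force: [5.0, -1.2, -1.3]
width: 29.4
gripper_force: 15.0
yaw -0.217  then x 0.08 y -1.91 z 0.16  now [634.2  59.6 301.6] 2.953 [-0.01  0.44  1.41  0.    1.29 -1.39] F [ 5.  -1.2 -1.3] 29.4 t 46.55
```

```bash
python3 -m creep '[{"x":-0.03,"y":-1.1,"z":0,"yaw":-0.12},{"x":0.05,"y":-0.6,"z":0,"yaw":-0.06},{"x":0,"y":0,"z":0,"yaw":0},{"x":0,"y":0,"z":0,"yaw":0}]'
python3 d.py 633.9 40.5 300 3.17
python3 -m creep '[{"x":0,"y":0,"z":1,"yaw":0},{"x":0,"y":0,"z":1,"yaw":0},{"x":0,"y":0,"z":1,"yaw":0},{"x":0,"y":0,"z":1,"yaw":0},{"x":0,"y":0,"z":1,"yaw":0},{"x":0,"y":0,"z":1,"yaw":0},{"x":0,"y":0,"z":0,"yaw":0},{"x":0,"y":0,"z":0,"yaw":0}]'
python3 d.py 633.9 40.5 218 3.17
```

```text
t: 46.95
tcp_pos: [632.1, 43.2, 301.7]
ee_rot: [3.141, 0.003, 3.133]
ft_force: [10.0, -0.3, -2.3]
width: 29.7
gripper_force: 15.0
yaw -0.037  then x -0.17 y -0.27 z 0.17  now [632.1  43.2 301.7] 3.133 [-0.04  0.43  1.42  0.    1.29 -1.6 ] F [10.  -0.3 -2.3] 29.7 t 46.95
t: 47.75
tcp_pos: [632.2, 43.3, 242.2]
ee_rot: [3.141, 0.004, 3.133]
ft_force: [7.1, -0.1, 2.5]
width: 29.6
gripper_force: 15.0
yaw -0.037  then x -0.16 y -0.28 z 2.42  now [632.2  43.3 242.2] 3.133 [-0.04  0.48  1.5   0.    1.16 -1.6 ] F [ 7.1 -0.1  2.5] 29.6 t 47.75
```

```bash
python3 -m creep '[{"x":-0.12,"y":0,"z":0.6,"yaw":0},{"x":0,"y":0,"z":0.6,"yaw":0},{"x":0,"y":0,"z":0.6,"yaw":0},{"x":0,"y":0,"z":0.4,"yaw":0},{"x":0,"y":0,"z":0,"yaw":0},{"x":0,"y":0,"z":0,"yaw":0}]' - 25
python3 -m creep '[{"x":0,"y":0,"z":0.1,"yaw":0},{"x":0,"y":0,"z":0.1,"yaw":0},{"x":0,"y":0,"z":0,"yaw":0},{"x":0,"y":0,"z":0,"yaw":0}]'
python3 d.py 633.9 40.5 217.7 3.17
```

```text
t: 48.35
tcp_pos: [632.3, 43.0, 219.3]
ee_rot: [3.141, 0.001, 3.136]
ft_force: [5.7, 1.2, 4.3]
width: 29.7
gripper_force: 25.0
t: 48.75
tcp_pos: [632.3, 43.0, 217.5]
ee_rot: [3.141, 0.001, 3.136]
ft_force: [5.4, 1.2, 2.3]
width: 29.6
gripper_force: 25.0
yaw -0.034  then x -0.16 y -0.25 z -0.02  now [632.3  43.  217.5] 3.136 [-0.04  0.5   1.53  0.    1.11 -1.6 ] F [5.4 1.2 2.3] 29.6 t 48.75
```

```bash
for i in 1; do python3 -m creep '[{"x":0,"y":0,"z":0.1,"yaw":0},{"x":0,"y":0,"z":0,"yaw":0},{"x":0,"y":0,"z":0,"yaw":0}]' | egrep 'pos|force'; done
python3 -m creep '[{"x":0,"y":0,"z":0.1,"yaw":0},{"x":0,"y":0,"z":0,"yaw":0},{"x":0,"y":0,"z":0,"yaw":0}]' | egrep 'pos|force'
python3 -m creep '[{"x":0,"y":0,"z":0.1,"yaw":0},{"x":0,"y":0,"z":0,"yaw":0},{"x":0,"y":0,"z":0,"yaw":0}]' | egrep 'pos|force'
```

```text
tcp_pos: [632.3, 43.0, 217.3]
ft_force: [3.1, 0.4, 9.0]
gripper_force: 25.0
tcp_pos: [632.4, 43.0, 217.1]
ft_force: [0.9, 0.6, 15.7]
gripper_force: 25.0
tcp_pos: [632.4, 43.0, 217.0]
ft_force: [-0.6, 1.7, 21.1]
gripper_force: 25.0
```

The foot is on the rail: the force rises to 21 N at 84 mm of travel. Hold it, then raise.

```bash
python3 -m creep '[{"x":0,"y":0,"z":-0.05,"yaw":0},{"x":0,"y":0,"z":0,"yaw":0},{"x":0,"y":0,"z":0,"yaw":0},{"x":0,"y":0,"z":0,"yaw":0},{"x":0,"y":0,"z":0,"yaw":0},{"x":0,"y":0,"z":0,"yaw":0},{"x":0,"y":0,"z":0,"yaw":0},{"x":0,"y":0,"z":0,"yaw":0}]' | egrep 'pos|force'
python3 -m creep '[{"x":0,"y":0,"z":0,"yaw":0},{"x":0,"y":0,"z":0,"yaw":0},{"x":0,"y":0,"z":0,"yaw":0},{"x":0,"y":0,"z":0,"yaw":0},{"x":0,"y":0,"z":-0.2,"yaw":0},{"x":0,"y":0,"z":-1,"yaw":0},{"x":0,"y":0,"z":-1,"yaw":0},{"x":0,"y":0,"z":-1,"yaw":0}]' | egrep 'pos|force'
python3 -m creep '[{"x":0,"y":0,"z":-1,"yaw":0},{"x":0,"y":0,"z":-1,"yaw":0},{"x":0,"y":0,"z":-1,"yaw":0},{"x":0,"y":0,"z":-1,"yaw":0},{"x":0,"y":0,"z":-0.8,"yaw":0},{"x":0,"y":0,"z":0,"yaw":0},{"x":0,"y":0,"z":0,"yaw":0}]' | egrep 'pos|force'
python3 d.py 633.9 40.5 301.5 3.13
```

```text
tcp_pos: [632.4, 42.9, 217.1]
ft_force: [0.5, 1.8, 18.3]
gripper_force: 25.0
tcp_pos: [632.2, 42.9, 247.2]
ft_force: [6.3, 1.6, 1.9]
gripper_force: 25.0
tcp_pos: [632.2, 42.9, 294.7]
ft_force: [7.4, 1.7, 0.5]
gripper_force: 25.0
yaw 0.006  then x -0.18 y -0.24 z -0.68  now [632.2  42.9 294.7] 3.136 [-0.04  0.44  1.43  0.    1.27 -1.6 ] F [7.4 1.7 0.5] 29.6 t 51.95
```

```bash
python3 -m creep '[{"x":-0.1,"y":0,"z":-0.5,"yaw":0},{"x":-0.07,"y":1.14,"z":0,"yaw":0.12},{"x":-0.07,"y":1.14,"z":0,"yaw":0.12},{"x":-0.07,"y":1.14,"z":0,"yaw":0.12},{"x":-0.07,"y":1.14,"z":0,"yaw":0.12},{"x":-0.07,"y":1.14,"z":0,"yaw":0.12},{"x":-0.07,"y":1.14,"z":0,"yaw":0.12},{"x":0,"y":0,"z":0,"yaw":0}]' - 10
python3 d.py 680 126 301.5 2.1
python3 -m creep '[{"x":-0.07,"y":1.14,"z":0,"yaw":0.12},{"x":-0.07,"y":1.14,"z":0,"yaw":0.12},{"x":-0.07,"y":1.14,"z":0,"yaw":0.12},{"x":-0.07,"y":1.14,"z":0,"yaw":0.12},{"x":0,"y":0,"z":0,"yaw":0},{"x":0,"y":0,"z":0,"yaw":0}]'
python3 -m creep '[{"x":0,"y":0,"z":0,"yaw":0},{"x":0,"y":0,"z":0,"yaw":0},{"x":0,"y":0,"z":0,"yaw":0},{"x":0,"y":0,"z":0,"yaw":0},{"x":0,"y":0,"z":-1,"yaw":0},{"x":0,"y":0,"z":-4,"yaw":0},{"x":0,"y":0,"z":-4,"yaw":0},{"x":0,"y":0,"z":-3,"yaw":0}]' 0.4
python3 -m creep '[{"x":3,"y":0,"z":-2,"yaw":0},{"x":4,"y":0,"z":0,"yaw":0},{"x":4,"y":0,"z":0,"yaw":0},{"x":4,"y":0,"z":0,"yaw":0},{"x":4,"y":0,"z":0,"yaw":0},{"x":0,"y":0,"z":0,"yaw":0},{"x":0,"y":0,"z":0,"yaw":0},{"x":0,"y":0,"z":0,"yaw":0}]'
python3 - <<'E'
from h import *
a=snap('scene','s10');snap('top','t10')
cv2.imwrite('pics/v10.png',cv2.resize(a['frame'][100:350,80:420],(800,588),interpolation=cv2.INTER_CUBIC))
E
```

```text
t: 52.75
tcp_pos: [656.8, 106.0, 299.4]
ee_rot: [-3.141, -0.001, 2.415]
ft_force: [0.1, -1.0, 1.2]
width: 29.5
gripper_force: 10.0
yaw 0.315  then x 0.55 y 3.01 z -0.21  now [656.8 106.  299.4] 2.415 [ 0.06  0.49  1.33 -0.    1.32 -0.78] F [ 0.1 -1.   1.2] 29.5 t 52.75
t: 53.35
tcp_pos: [693.3, 131.2, 299.6]
ee_rot: [-3.14, -0.001, 1.942]
ft_force: [-0.1, 3.9, 1.2]
width: 29.7
gripper_force: 10.0
t: 54.15
tcp_pos: [693.8, 131.1, 423.8]
ee_rot: [3.139, 0.001, 1.937]
ft_force: [-0.2, 0.6, -0.1]
width: 56.9
gripper_force: 0.0
t: 54.95
tcp_pos: [626.3, 307.7, 440.5]
ee_rot: [3.141, 0.0, 1.936]
ft_force: [-0.5, 0.0, -0.1]
width: 56.8
gripper_force: 0.0
```

View pics/v10.png

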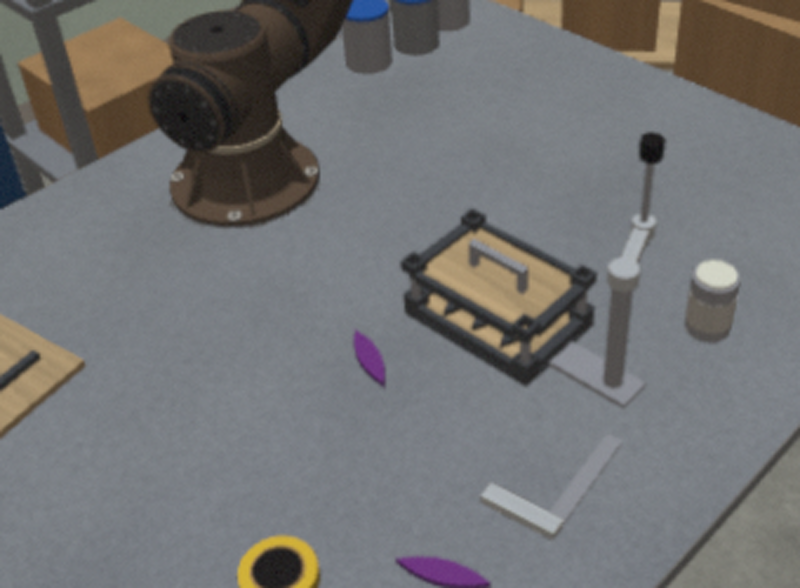

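The frame is seated (crop 498,290) with the leaves beneath it. The gauge is up and swung well clear (knob at 651,148), and the bystanders haven't moved. I'm handing in.

```bash
python3 -c "
from station import env
print(env.hand_in())"
```

```text
the job is handed in; nothing more can be done
None
```

I handed the job in at about 55 s, and no verdict came back: all three steel leaves lie flat on the base deck, the one loose frame is home in its sockets, the gauge foot rested on the end rail for over a second, and the gauge is back up and swung clear.

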